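# Empty the tall lens-case caddy into the UV drawer and start the cycle

## Task

Empty the three lens cases out of the tall blue caddy into the steel tray of the open UV drawer: lean the caddy part-tipped with its foot down and its upper part resting over the tray's rim on the mat's side, let go, take it again in its lower half and tip it the rest of the way. Lay the empty caddy on its side on the draining mat and leave it there, then push the drawer fully shut. With the drawer shut, hold the green start button pressed in for a good two seconds and release it; leave the other things on the bench where they are.

Things in the scene. Friction and masses are not known exactly. Their poses are not given: they have to be found in the camera images.
- caddy: tall square blue caddy, open at the top only: 60 x 60 outside, 200 tall, walls and floor 3 thick, 0.2 to 0.3 kg, standing upright on the mat with three lens cases in it. Origin at the centre of its underside, z along its length towards the mouth, x and y square to its faces.
- caddy_mouth (a point): centre of the caddy's open mouth, 200 from its origin along its z
- mat: dark blue-green ribbed draining mat, fixed, 200 (its x) x 300 (its y) x 4 thick; origin at the centre of its underside on the bench
- uv: ivory UV-C disinfecting cabinet, fixed, 250 deep (its x) x 300 wide (its y) x 140 high, amber window in the top, drawer front facing the robot (its -x). Origin at the centre of its underside on the bench; the cabinet's front face is at its x = -125.
- uv_drawer (a joint): how far the cabinet's drawer stands open (m): 0 shut, at most 0.19; it slides along the cabinet's x (opens towards -x), about 3 N to move, stays where it is left. Starts open.
- drawer_lip (a point): middle of the front edge of the aluminium grip lip across the drawer front (lip 160 wide along the cabinet's y, 12 high, 14 proud of the front panel), 98 above the bench; moves with the drawer; the drawer front panel reaches up to 112 above the bench and the lip is 26 in front of the cabinet's front face when shut
- uv_tray: the drawer: an open steel tray fixed behind the drawer front and moving with it; tray 220 (its x) x 264 (its y) outside, 74 high, walls 4 thick with a rolled rim (a round bar 8 in diameter) along its two long sides; origin at the centre of its underside, 26 above the bench; its floor's top face is 4 above the origin; its axes are the cabinet's
- tray_ledge (a point): the ledge to rest the caddy on: a point on the very top of the tray's rolled side rim (rim bar 8 in diameter, running along the tray's x) on the tray's -y side, 100 above the bench, 30 forward (-x) of the tray's middle; the bench on the -y side of it is clear for the caddy's foot
- uv_button (a joint): travel of the start button (m): 0 released, 0.005 fully pressed; sprung, about 4.5 N to press fully
- uv_button_top (a point): centre of the top of the round green start button (dia 24, in an aluminium bezel dia 40) on the cabinet's top near its front; pressed straight down; stands 21 above the cabinet's top
- case1_mid (a point): middle of a barrel-shaped screw-top lens case, white with a green cap, dia 24, 42 long, 18 g, lying crosswise in the caddy at the start
- case2_mid (a point): middle of a barrel-shaped screw-top lens case, white with a yellow cap, dia 24, 42 long, 18 g, lying crosswise in the caddy at the start
- case3_mid (a point): middle of a barrel-shaped screw-top lens case, white with a orange cap, dia 24, 42 long, 18 g, lying crosswise in the caddy at the start
- alcohol: brown alcohol wash bottle with grey cap and spout, dia 72, 230 tall; to be left alone (origin at its underside)
- dropper1: black eye-dropper bottle with white cap, dia 30, 75 tall, standing on top of the disinfecting cabinet; to be left alone (origin at its underside)
- dropper2: white eye-dropper bottle, dia 30, 75 tall, on the bench; to be left alone (origin at its underside)
- gloves: yellow box of gloves, 120 x 240 x 75; to be left alone (origin at its underside)
- gauze: pack of gauze, 100 x 100 x 30; to be left alone (origin at its underside)
- occluder: black eye occluder paddle lying flat, disc dia 64 with a 140 long handle, 6 thick; to be left alone (origin at its underside)
- penlight: steel pen torch, dia 14, 120 long; to be left alone (origin at its underside)
Mind the look-alikes: they are no part of the job. There is more than one size of the caddy; the one meant has the size given above.

How it is judged:
On the way, in this order (a step that is already met when the one before it is completed fails the run):
1. the caddy leans part-tipped (20 to 72 degrees) on the tray's rim on the mat's side, foot down, mouth over the tray, let go of (angle between caddy's own z axis and vertical between 0.35 and 1.25 rad and contact force between caddy and uv_tray above 0.1 N and height (world z) of caddy below 0.05 m and y of caddy in the frame of uv_tray below -0.132 m and y of caddy_mouth in the frame of uv_tray above -0.128 m and contact force between the fingers and caddy below 0.05 N), for 0.3 s.
2. it is gripped again in its lower half while it still leans there (angle between caddy's own z axis and vertical between 0.35 and 1.25 rad and contact force between caddy and uv_tray above 0.1 N and height (world z) of caddy below 0.05 m and y of caddy in the frame of uv_tray below -0.132 m and y of caddy_mouth in the frame of uv_tray above -0.128 m and contact force between the fingers and caddy above 2 N and z of the grasp point in the frame of caddy below 0.105 m), for 0.1 s.
3. the caddy is tipped past level and all three lens cases are in the tray (x of case1_mid in the frame of uv_tray between -0.106 and 0.106 m and y of case1_mid in the frame of uv_tray between -0.128 and 0.128 m and z of case1_mid in the frame of uv_tray between 0 and 0.06 m and x of case2_mid in the frame of uv_tray between -0.106 and 0.106 m and y of case2_mid in the frame of uv_tray between -0.128 and 0.128 m and z of case2_mid in the frame of uv_tray between 0 and 0.06 m and x of case3_mid in the frame of uv_tray between -0.106 and 0.106 m and y of case3_mid in the frame of uv_tray between -0.128 and 0.128 m and z of case3_mid in the frame of uv_tray between 0 and 0.06 m and angle between caddy's own z axis and vertical above 1.6 rad), for 0.1 s.
4. the empty caddy lies on its side on the mat, let go of (x of case1_mid in the frame of uv_tray between -0.106 and 0.106 m and y of case1_mid in the frame of uv_tray between -0.128 and 0.128 m and z of case1_mid in the frame of uv_tray between 0 and 0.06 m and x of case2_mid in the frame of uv_tray between -0.106 and 0.106 m and y of case2_mid in the frame of uv_tray between -0.128 and 0.128 m and z of case2_mid in the frame of uv_tray between 0 and 0.06 m and x of case3_mid in the frame of uv_tray between -0.106 and 0.106 m and y of case3_mid in the frame of uv_tray between -0.128 and 0.128 m and z of case3_mid in the frame of uv_tray between 0 and 0.06 m and angle between caddy's own z axis and vertical between 1.45 and 1.69 rad and height (world z) of caddy_mouth below 0.045 m and x of caddy in the frame of mat between -0.1 and 0.1 m and y of caddy in the frame of mat between -0.15 and 0.15 m and x of caddy_mouth in the frame of mat between -0.1 and 0.1 m and y of caddy_mouth in the frame of mat between -0.15 and 0.15 m and contact force between the fingers and caddy below 0.05 N and linear speed of caddy below 0.02 m/s), for 0.2 s.
5. the drawer is pushed shut on the lens cases (x of case1_mid in the frame of uv_tray between -0.106 and 0.106 m and y of case1_mid in the frame of uv_tray between -0.128 and 0.128 m and z of case1_mid in the frame of uv_tray between 0 and 0.06 m and x of case2_mid in the frame of uv_tray between -0.106 and 0.106 m and y of case2_mid in the frame of uv_tray between -0.128 and 0.128 m and z of case2_mid in the frame of uv_tray between 0 and 0.06 m and x of case3_mid in the frame of uv_tray between -0.106 and 0.106 m and y of case3_mid in the frame of uv_tray between -0.128 and 0.128 m and z of case3_mid in the frame of uv_tray between 0 and 0.06 m and value of joint uv_drawer below 0.005 m), for 0.2 s.
6. the start button is held in for two seconds (value of joint uv_drawer below 0.005 m and value of joint uv_button above 0.003 m), for 1.9 s.
At the end, for the whole second after the job is handed in: All three lens cases lie in the tray, the drawer is shut to within 5 mm, the start button is released, and the empty caddy lies at rest on its side (within 7 degrees of level) with the centres of its foot and its mouth over the mat, touched by nothing of the robot (all of step 5 and angle between caddy's own z axis and vertical between 1.45 and 1.69 rad and height (world z) of caddy_mouth below 0.045 m and x of caddy in the frame of mat between -0.1 and 0.1 m and y of caddy in the frame of mat between -0.15 and 0.15 m and x of caddy_mouth in the frame of mat between -0.1 and 0.1 m and y of caddy_mouth in the frame of mat between -0.15 and 0.15 m and contact force between the fingers and caddy below 0.05 N and linear speed of caddy below 0.02 m/s and value of joint uv_button below 0.001 m).
It fails at once if a bystander is moved more than 30 mm (distance of any of alcohol, dropper1, dropper2, gloves, gauze, occluder, penlight from where it was at the start of the episode above 0.03 m).
It fails at once if the start button is pressed in while the drawer is open (value of joint uv_button above 0.003 m and value of joint uv_drawer above 0.01 m).
It also fails if it takes over 72 s, if anything falls off the work surface, if the arm or the gripper's body presses on something with over 40 N, if the wrist force passes 120 N, or if a joint passes its speed limit or range.

## Robot

A 6-joint arm with a two-finger parallel gripper is mounted at the origin on the work surface. World frame = base frame: x ahead of the robot, y to its left, z up, the work surface at z = 0. Lengths are in m, angles in rad, forces in N, time in s.
With the tool pointing down it reaches from about 0.3 to 0.775 m from the base axis. Payload 14.6 kg.
Tool frame: the origin (TCP) lies at the very end of the fingers, on their centre line; the grasp point (between the pads) lies 19 mm behind it; y points along the fingers, x is the direction in which the jaws open and shut, and the axes are right-handed (so a half turn about y gives the same grasp; the last joint's range is limited). The gripper opens to 94 mm and grips with 3 to 60 N. Pads are 16 mm wide; open, the fingers measure 119 mm over their backs; the gripper's body (75 mm by 177 mm) begins 78 mm behind the grasp point.
Start: joints at [-1.221, 0.3, 1.521, -0, 1.321, -0.067], TCP at [0.223, -0.503, 0.205] pointing down, gripper open.
Joint ranges: [-3.03, 3.03], [-0.79, 2.21], [0.23, 2.52], [-1.04, 4.18], [0, 3.07], [-2.55, 2.55]. Speed limits (rad/s): [2.22, 2.22, 2.57, 3.14, 3.14, 3.14].

## Interface

Orientations are given as [roll, pitch, yaw] about the fixed x, y, z axes, in that order (R = Rz(yaw) Ry(pitch) Rx(roll)).
In Python, from station import get_obs, cams, hand_in gives the robot as it stands. The module is installed in compiled form; this text tells all that it offers.
- The arm moves only by the tool step_arm, never from a script. Its argument "plan" is a list of rows, each an object with "grip": the closure, from -1 (fully open) to 1 (shut), so that 0 is half open; "slide": the shift along the tool's x, y, z in m, a list of three; "spin": the turn about the tool's y in degrees. A call has 1 to 20 rows; each row shifts and turns the commanded pose from where the row before left it, along the tool's axes as they then stand; what a row does not reach is not made up. A row lasts 1/12 s, in which the tool goes at most 41.7 mm and 7.16 degrees, less where a joint would pass 70% of its speed; a pose out of reach is approached as far as the arm can. A call is refused whole if a number of a shift passes 0.0417 or a number of a turn 7.16, either way. A call with a gripper value outside its range is refused whole. The fingers move at their own pace and stop on an object; "force" is the grip in N (left out, the last holds). Time passes only in rows, so rows that do not move let the fingers close. It gives the time, the measured TCP pose, the force and the opening at its end, in the units of the state.
- get_obs(): the state, without advancing time (a new reading comes with each control period).
- cams.camera(name): name is "scene" or "top" or "wrist"; returns the picture (384x512x3 uint8, blue, green, red); there is no depth.
- cams.calibration(name): a dict with "K" (3x3 intrinsics, pixels), "T" (4x4, takes a point from camera to world coordinates). Camera axes: x right, y up, looking along -z (the intrinsics and any distortion apply to the point x, -y, -z); pixel columns grow to the right and rows downward; lengths in m; the calibration is good to about 2 mm. A picture is of the moment at which its call begins: read the wrist's pose just before it. calibration takes no time and is no camera call; for the wrist camera it gives the pose at the moment of the call.
- hand_in(): hands the job in, once; it reports no verdict.
The state is a dict: "time_s": time; "qpos": joint angles; "joint_vel": joint speeds; "tau": joint torques, N m; "ee_pos": TCP position; "eef_rot": TCP orientation; "force": force on the tool from outside, world axes, zero at the start; "moment": the same for the moment, N m; "grip_width": finger opening in m.
Only numpy, scipy, OpenCV 4.12 (cv2) and the standard library are available. Lean on these libraries where they do the work, as an engineer would, in place of code of your own. Each camera call takes 0.05 s, during which the arm holds its last target.

## Working session

There is one attempt and no reset: what is moved stays moved. The work goes in short steps, Python scripts to look and compute and a tool call to move; the robot and the scene stay as the last step left them, time stands still between calls to the robot, and variables do not carry over. Pictures are saved under pics/ and viewed, and the job is handed in when it is done.

Besides the shell and the picture viewer there is one more tool, called after "Emit:" by a JSON object that holds its "api" and its "payload". step_arm: Moves the arm, as the interface text tells. Its arguments: {"type":"object","properties":{"plan":{"type":"array","items":{"type":"object","properties":{"grip":{"type":"number"},"slide":{"type":"array","items":{"type":"number"}},"spin":{"type":"number"}}}},"force":{"type":"number"}},"required":["plan"]}

```bash
mkdir -p pics; ls; python3 - <<'E'
from station import get_obs, cams
import cv2, json
print(get_obs())
for n in ["scene","top","wrist"]:
    im=cams.camera(n); cv2.imwrite(f"pics/{n}0.png",im)
    c=cams.calibration(n); print(n,c)
E
```

```text
pics
{'time_s': 0.0, 'qpos': array([-1.22058488e+00,  3.00486690e-01,  1.52158699e+00, -4.83784494e-06,
        1.32070441e+00, -6.65829734e-02]), 'joint_vel': array([ 0.00013088,  0.00020956, -0.00102554, -0.00048695,  0.00054518,
       -0.00049144]), 'tau': array([ 5.93475361e-04, -5.31803620e+01, -3.52735698e+01,  7.08882906e-02,
        2.44696724e-02, -6.50537595e-05]), 'ee_pos': array([ 0.2225701 , -0.50266163,  0.20487528]), 'eef_rot': array([-1.57072213e+00,  1.18312223e-03, -1.15400066e+00]), 'force': array([-0.5408812 ,  0.12492293,  0.17734925]), 'moment': array([ 0.00254018, -0.01559512, -0.02841104]), 'grip_width': 0.09404908404858003}
scene {'K': array([[440.3020489 ,   0.        , 256.97295515],
       [  0.        , 440.3020489 , 185.77600562],
       [  0.        ,   0.        ,   1.        ]]), 'T': array([[ 0.28239016, -0.55496813,  0.78247439,  1.5835323 ],
       [ 0.95910919,  0.17958671, -0.21876511, -0.26697844],
       [-0.01911434,  0.81225549,  0.58298856,  0.89904035],
       [ 0.        ,  0.        ,  0.        ,  1.        ]])}
top {'K': array([[476.89
[... 205 characters left out ...]
,
       [-0.99970703,  0.01894014,  0.01507078,  0.03433727],
       [ 0.01753582,  0.13756602,  0.99033736,  1.54830501],
       [ 0.        ,  0.        ,  0.        ,  1.        ]])}
wrist {'K': array([[294.01793498,   0.        , 255.66308477],
       [  0.        , 294.01793498, 189.24439748],
       [  0.        ,   0.        ,   1.        ]]), 'T': array([[ 4.04177732e-01,  8.79544445e-01,  2.51081522e-01,
         2.97379736e-01],
       [-9.14680294e-01,  3.88821652e-01,  1.10352534e-01,
        -4.71521338e-01],
       [-5.65973825e-04, -2.74261358e-01,  9.61655025e-01,
         3.83805870e-01],
       [ 0.00000000e+00,  0.00000000e+00,  0.00000000e+00,
         1.00000000e+00]])}
```

View pics/scene0.png

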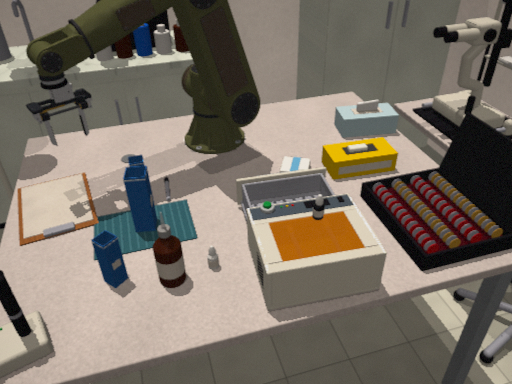

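View pics/top0.png

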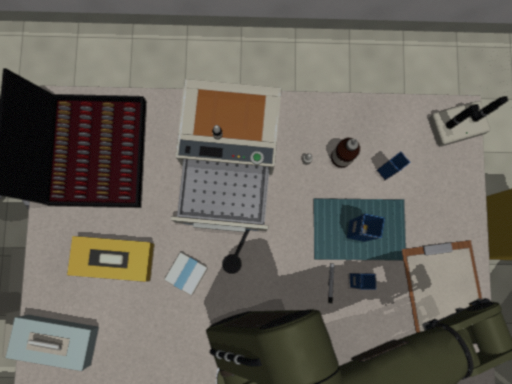

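View pics/wrist0.png

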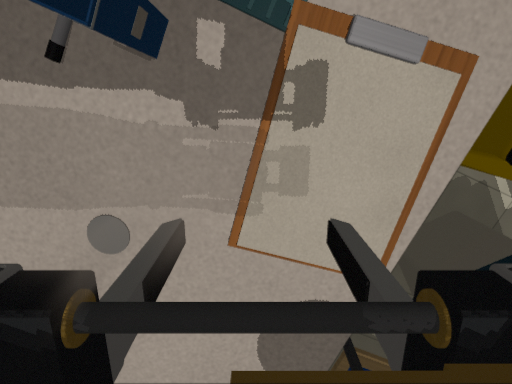

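Three blue caddies show in the top view: on the mat at (365,227), beyond the bottle at (393,166), and near the pen torch at (362,281). The description points to the one standing on the mat. I'll check it in a close crop.

```bash
python3 - <<'E'
import cv2
a=cv2.imread('pics/top0.png')
cv2.imwrite('pics/topcrop.png',cv2.resize(a[120:320,160:420],None,fx=3,fy=3,interpolation=cv2.INTER_CUBIC))
a=cv2.imread('pics/scene0.png')
cv2.imwrite('pics/scenecrop.png',cv2.resize(a[130:310,90:290],None,fx=3.3,fy=3.3,interpolation=cv2.INTER_CUBIC))
E
```

```text
(no output)
```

View pics/topcrop.png

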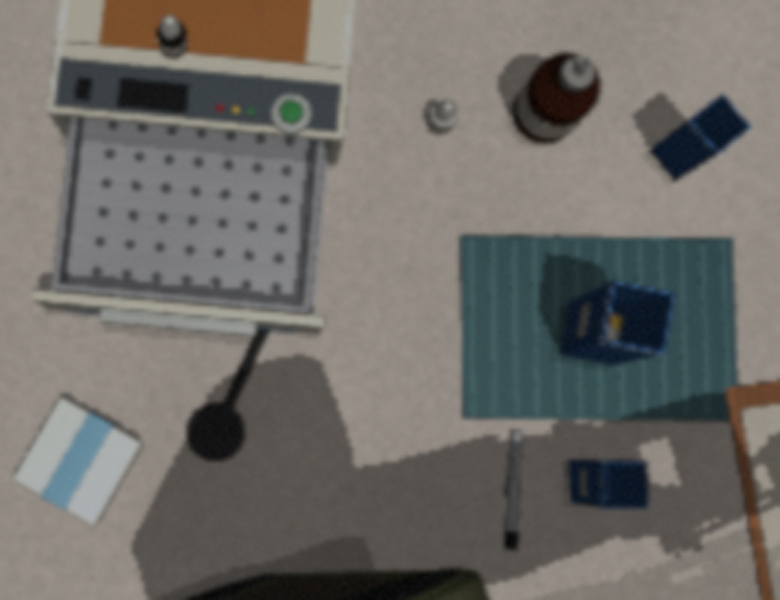

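View pics/scenecrop.png

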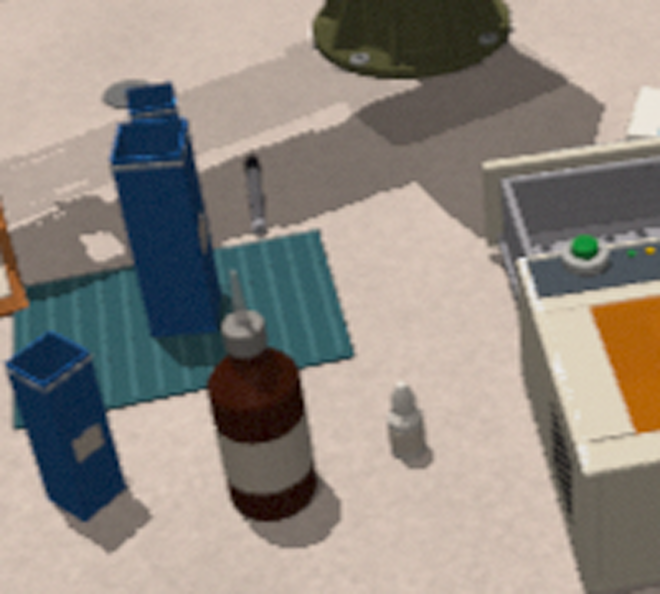

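```bash
cat > h.py <<'E'
import numpy as np, cv2
from station import get_obs, cams
def ray(n,u,v,c=None):
    c=c or cams.calibration(n); K,T=c['K'],c['T']
    d=np.array([(u-K[0,2])/K[0,0],-(v-K[1,2])/K[1,1],-1.])
    return T[:3,3],T[:3,:3]@d
def plane(n,u,v,z,c=None):
    o,d=ray(n,u,v,c); return o+d*(z-o[2])/d[2]
def proj(n,p,c=None):
    c=c or cams.calibration(n); K,T=c['K'],c['T']
    q=T[:3,:3].T@(np.array(p)-T[:3,3]); return K[0,2]+K[0,0]*q[0]/-q[2], K[1,2]-K[1,1]*q[1]/-q[2]
E
python3 - <<'E'
from h import *
np.set_printoptions(precision=4,suppress=True)
def c(u,v,z): return plane('top',160+u/3-1/3,120+v/3-1/3,z)
for nm,pts,z in [('mat',[(460,236),(732,238),(736,418),(462,417)],.004),
 ('mouth',[(610,285),(673,294),(667,352),(603,345)],.204),
 ('button',[(291,112)],.161),
 ('cabtop front edge/corners',[(52,110),(342,138)],.14),
 ('drawerpanel top front ends',[(35,300),(322,326)],.112),
 ('lip front',[(100,320),(254,335)],.104),
 ('rim -y',[(325,145),(310,308)],.1),('rim +y',[(74,122),(58,290)],.1),
 ('penl',[(516,432),(511,548)],.01)]:
  print(nm,[c(*p,z)[:2] for p in pts])
a=cv2.imread('pics/top0.png');hsv=cv2.cvtColor(a,cv2.COLOR_BGR2HSV)
g=cv2.inRange(hsv,(50,100,60),(80,255,255)); g[:,:230]=0
m=cv2.moments(g[140:170]); print('green',m['m10']/m['m00'],140+m['m01']/m['m00'],plane('top',m['m10']/m['m00'],140+m['m01']/m['m00'],.161))
# scene check of button
s=cv2.imread('pics/scene0.png');hs=cv2.cvtColor(s,cv2.COLOR_BGR2HSV)
g=cv2.inRange(hs,(50,100,60),(80,255,255));g[:,:255]=0;g[:,280:]=0;g[:190]=0;g[220:]=0
m=cv2.moments(g); 
if m['m00']: u,v=m['m10']/m['m00'],m['m01']/m['m00'];print(u,v,plane('scene',u,v,.161))
E
```

```text
mat [array([ 0.581, -0.175]), array([ 0.5845, -0.4739]), array([ 0.3886, -0.4731]), array([ 0.3846, -0.1772])]
mouth [array([ 0.5076, -0.2905]), array([ 0.5001, -0.3504]), array([ 0.445 , -0.3436]), array([ 0.4505, -0.2831])]
button [array([0.6791, 0.0142])]
cabtop front edge/corners [array([0.6811, 0.2539]), array([ 0.6583, -0.0378])]
drawerpanel top front ends [array([0.492 , 0.2676]), array([ 0.4711, -0.0213])]
lip front [array([0.4737, 0.2026]), array([0.4614, 0.047 ])]
rim -y [array([ 0.6592, -0.0223]), array([ 0.4901, -0.0093])]
rim +y [array([0.6781, 0.237 ]), array([0.5038, 0.2467])]
penl [array([ 0.3696, -0.2343]), array([ 0.2479, -0.2283])]
green 255.2941176470588 156.58823529411765 [0.6803 0.0183 0.161 ]
266.72340425531917 204.14893617021278 [0.6832 0.011  0.161 ]
```

The crop confirms the mat caddy: a yellow cap shows in its mouth at (365,227), and it is larger than the other two. It stands at about (0.476, -0.317) with a yaw near -6.5°. The cabinet's yaw is near -4.4°, and the button is at about (0.681, 0.016). The -y rim is near y = -0.017 at x = 0.56. These fit the given sizes: mat 196 x 299, mouth 57 x 60, and tray rims about 0.26 apart.

Next I move above the caddy.

Emit:
{"api": "step_arm", "payload": {"plan": [{"grip":-1,"slide":[0,-0.035,0],"spin":0},{"grip":-1,"slide":[0,-0.035,0],"spin":0},{"grip":-1,"slide":[-0.0067,0,0.0307],"spin":0},{"grip":-1,"slide":[-0.0067,0,0.0307],"spin":0},{"grip":-1,"slide":[-0.0067,0,0.0307],"spin":0},{"grip":-1,"slide":[-0.0067,0,0.0307],"spin":0},{"grip":-1,"slide":[-0.0067,0,0.0307],"spin":0},{"grip":-1,"slide":[-0.0067,0,0.0307],"spin":0},{"grip":-1,"slide":[-0.0067,0,0.0307],"spin":0},{"grip":-1,"slide":[-0.0067,0,0.0307],"spin":0},{"grip":-1,"slide":[-0.0067,0,0.0307],"spin":0},{"grip":-1,"slide":[-0.0067,0,0.0307],"spin":0}]}}

```text
time_s: 1.15
ee_pos: [0.4773, -0.3162, 0.2753]
eef_rot: [-1.571, 0.0, -1.154]
force: [0.6, -0.2, -0.7]
grip_width: 0.0937
```

Emit:
{"api": "step_arm", "payload": {"plan": [{"grip":-1,"spin":-6},{"grip":-1,"spin":-6},{"grip":-1,"spin":-6},{"grip":-1,"spin":-6},{"grip":-1,"spin":-6},{"grip":-1,"spin":-6},{"grip":-1,"spin":-6},{"grip":-1,"spin":-6},{"grip":-1,"spin":-6},{"grip":-1,"spin":-6},{"grip":-1}]}}

```text
schema error: expected keys grip, slide, spin
```

```bash
python3 - <<'E'
from h import *
np.set_printoptions(precision=4,suppress=True)
for n in ["scene","wrist","top"]:
    cv2.imwrite(f"pics/{n}1.png",cams.camera(n))
o=get_obs();print(o['time_s'],o['ee_pos'],o['eef_rot'],o['qpos'],o['force'])
print(cams.calibration('wrist'))
E
```

```text
1.3 [ 0.4773 -0.3161  0.2748] [-1.5713  0.0009 -1.1512] [-0.6489  0.3098  1.3482  0.      1.4846  0.5023] [0.6666 0.2838 0.2325]
{'K': array([[294.0179,   0.    , 255.6631],
       [  0.    , 294.0179, 189.2444],
       [  0.    ,   0.    ,   1.    ]]), 'T': array([[ 0.4067,  0.8783,  0.2512,  0.5521],
       [-0.9135,  0.3912,  0.1113, -0.2846],
       [-0.0006, -0.2747,  0.9615,  0.4536],
       [ 0.    ,  0.    ,  0.    ,  1.    ]])}
```

View pics/wrist1.png

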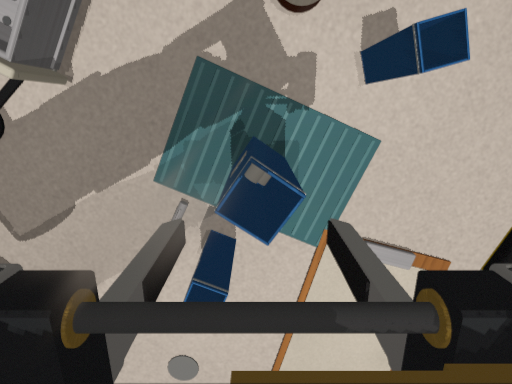

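View pics/scene1.png

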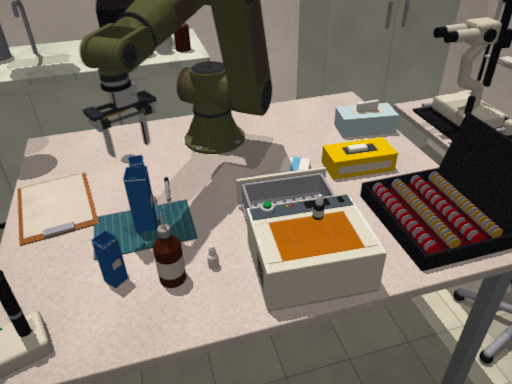

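```bash
python3 - <<'E'
from h import *
np.set_printoptions(precision=4,suppress=True)
for p in [(247,160),(215,205),(267,243),(303,197)]: print('mouth',plane('wrist',*p,.204))
for p in [(198,57),(155,181),(380,140),(330,245)]: print('mat',plane('wrist',*p,.004))
o=get_obs();print(proj('wrist',o['ee_pos']),proj('scene',o['ee_pos']),proj('top',o['ee_pos']))
E
```

```text
mouth [ 0.5077 -0.2961  0.204 ]
mouth [ 0.4586 -0.2862  0.204 ]
mouth [ 0.4436 -0.3443  0.204 ]
mouth [ 0.4975 -0.3549  0.204 ]
mat [ 0.5786 -0.1836  0.004 ]
mat [ 0.3824 -0.186   0.004 ]
mat [ 0.5824 -0.4774  0.004 ]
mat [ 0.3964 -0.4905  0.004 ]
(np.float64(253.24872983577325), np.float64(232.9822835848486)) (np.float64(131.41393966971444), np.float64(150.33532250158214)) (np.float64(378.9193545023642), np.float64(223.18673238715627))
```

View pics/top1.png

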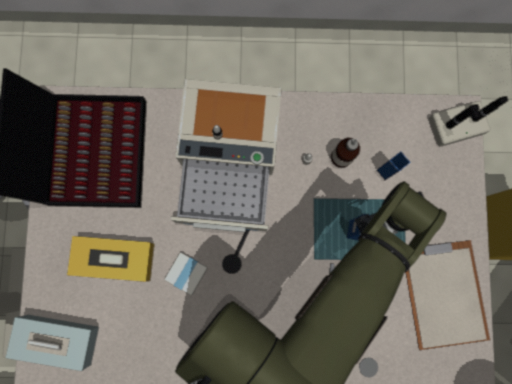

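The wrist view puts the mouth centre at (0.477, -0.320) with a yaw near -10°, 4 mm from the top view's estimate. I'll use (0.4765, -0.319) and a yaw of -9°.

Emit:
{"api": "step_arm", "payload": {"plan": [{"grip":-1,"slide":[0,0,0],"spin":-6},{"grip":-1,"slide":[0,0,0],"spin":-6},{"grip":-1,"slide":[0,0,0],"spin":-6},{"grip":-1,"slide":[0,0,0],"spin":-6},{"grip":-1,"slide":[0,0,0],"spin":-6},{"grip":-1,"slide":[0,0,0],"spin":-6},{"grip":-1,"slide":[0,0,0],"spin":-6},{"grip":-1,"slide":[0,0,0],"spin":-6},{"grip":-1,"slide":[0,0,0],"spin":-6},{"grip":-1,"slide":[0,0,0],"spin":-3},{"grip":-1,"slide":[0,0,0],"spin":0},{"grip":-1,"slide":[0,0,0],"spin":0}]}}

```text
time_s: 2.3
ee_pos: [0.4756, -0.3179, 0.2754]
eef_rot: [-1.571, 0.0, -0.162]
force: [0.2, 0.6, 0.2]
grip_width: 0.094
```

```bash
python3 - <<'E'
from h import *
np.set_printoptions(precision=4,suppress=True)
for n in ["wrist"]:
    cv2.imwrite(f"pics/{n}2.png",cams.camera(n))
o=get_obs();print(o['time_s'],o['ee_pos'],o['eef_rot'],o['qpos'],o['force'])
E
```

```text
2.35 [ 0.4758 -0.3178  0.2754] [-1.5708  0.0001 -0.1622] [-0.6529  0.3083  1.3489 -0.0001  1.4845 -0.4907] [-0.3378  0.9571 -0.1369]
```

View pics/wrist2.png

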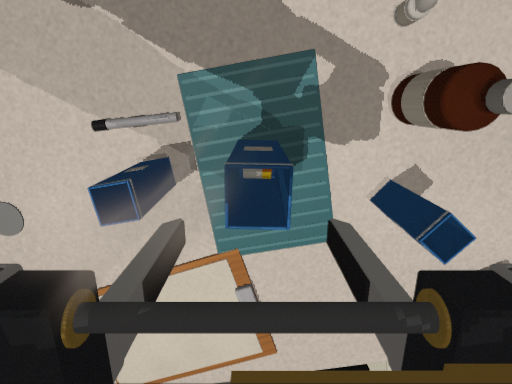

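```bash
python3 - <<'E'
from h import *
np.set_printoptions(precision=4,suppress=True)
for p in [(226,165),(292,167),(290,228),(226,230),(258,197)]: print('mouth',plane('wrist',*p,.204))
print('dropper2',plane('top',307,158,.04),'alc base-ish',plane('top',346,152,.12),'alc wrist',plane('wrist',415,98,.03))
E
```

```text
mouth [ 0.4569 -0.2847  0.204 ]
mouth [ 0.513  -0.2957  0.204 ]
mouth [ 0.5038 -0.3521  0.204 ]
mouth [ 0.4454 -0.3445  0.204 ]
mouth [ 0.4796 -0.3178  0.204 ]
dropper2 [ 0.7074 -0.1506  0.04  ] alc base-ish [ 0.7101 -0.261   0.12  ] alc wrist [ 0.7086 -0.266   0.03  ]
```

The wrist view shows the mouth at (258,197), square to the jaws and with a yellow cap inside. That gives a centre of (0.479, -0.319). I descend and grip.

Emit:
{"api": "step_arm", "payload": {"plan": [{"grip":-1,"slide":[0.002,0.024,0],"spin":0},{"grip":-1,"slide":[0,0.024,0],"spin":0},{"grip":-1,"slide":[0,0.024,0],"spin":0},{"grip":-1,"slide":[0,0.024,0],"spin":0},{"grip":-1,"slide":[0,0.02,0],"spin":0},{"grip":-1,"slide":[0,0.018,0],"spin":0},{"grip":-1,"slide":[0,0,0],"spin":0},{"grip":1,"slide":[0,0,0],"spin":0},{"grip":1,"slide":[0,0,0],"spin":0},{"grip":1,"slide":[0,0,0],"spin":0},{"grip":1,"slide":[0,0,0],"spin":0},{"grip":1,"slide":[0,0,0],"spin":0},{"grip":1,"slide":[0,0,0],"spin":0},{"grip":1,"slide":[0,0,0],"spin":0}], "force": 12}}

```text
time_s: 3.52
ee_pos: [0.4783, -0.3178, 0.142]
eef_rot: [-1.571, -0.001, -0.159]
force: [-1.1, 0.6, 3.9]
grip_width: 0.0603
```

Emit:
{"api": "step_arm", "payload": {"plan": [{"grip":1,"slide":[0,-0.015,0],"spin":0},{"grip":1,"slide":[0,-0.015,0],"spin":0},{"grip":1,"slide":[0.003,0,0.012],"spin":0},{"grip":1,"slide":[0.0047,0,0.0216],"spin":0},{"grip":1,"slide":[0.0047,0,0.0216],"spin":0},{"grip":1,"slide":[0.0047,0,0.0216],"spin":0},{"grip":1,"slide":[0.0047,0,0.0216],"spin":0},{"grip":1,"slide":[0.0047,0,0.0216],"spin":0},{"grip":1,"slide":[0.0047,0,0.0216],"spin":0},{"grip":1,"slide":[0.0047,0,0.0216],"spin":0},{"grip":1,"slide":[0.0047,0,0.0216],"spin":0},{"grip":1,"slide":[0.002,0,0.0096],"spin":0},{"grip":1,"slide":[0,0,0],"spin":-4.7},{"grip":1,"slide":[0,0,0],"spin":0},{"grip":1,"slide":[0,0,0],"spin":0}]}}

```text
time_s: 4.77
ee_pos: [0.5509, -0.1323, 0.1709]
eef_rot: [-1.571, 0.001, -0.079]
force: [-0.1, 0.8, -2.8]
grip_width: 0.06
```

```bash
python3 - <<'E'
from h import *
np.set_printoptions(precision=4,suppress=True)
for n in ["wrist","scene"]:
    cv2.imwrite(f"pics/{n}3.png",cams.camera(n))
o=get_obs();print(o['time_s'],o['ee_pos'],o['eef_rot'],o['qpos'],o['force'])
E
```

```text
4.8667 [ 0.5509 -0.1328  0.1711] [-1.5707  0.0004 -0.0798] [-0.3011  0.3662  1.5147 -0.      1.2611 -0.2213] [-0.4662  1.1247 -3.0878]
```

View pics/wrist3.png

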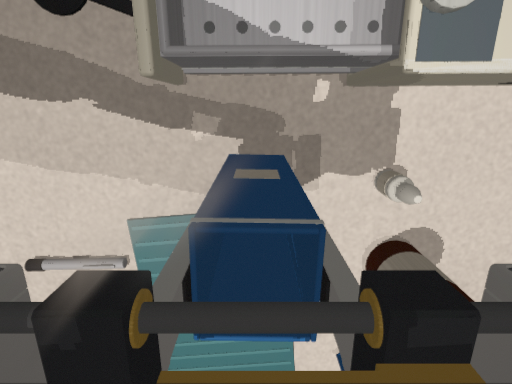

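View pics/scene3.png

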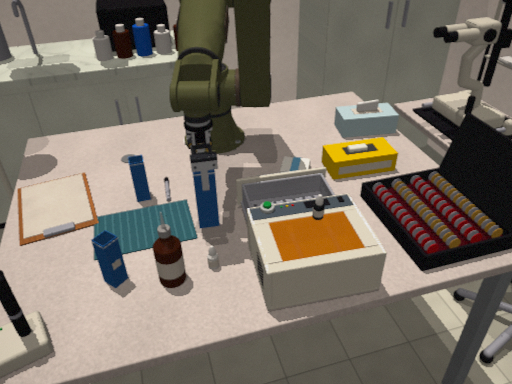

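```bash
python3 - <<'E'
from h import *
np.set_printoptions(precision=4,suppress=True)
a=cv2.imread('pics/wrist3.png')
cv2.imwrite('pics/rimcrop.png',cv2.resize(a[0:100,200:400],None,fx=4,fy=4,interpolation=cv2.INTER_CUBIC))
print([a[r,300].tolist() for r in range(35,80)])
for r in (42,44,46,50,54,56,58,66,72): print(r,plane('wrist',300,r,.1))
for p in [(165,50),(395,50)]: print(plane('wrist',*p,.1))
E
```

```text
[[186, 187, 190], [186, 187, 189], [186, 187, 189], [186, 187, 190], [186, 187, 190], [186, 187, 189], [186, 187, 190], [175, 177, 179], [130, 131, 132], [125, 124, 126], [104, 105, 107], [109, 110, 112], [115, 115, 117], [118, 119, 121], [124, 124, 126], [118, 119, 120], [107, 108, 110], [106, 106, 109], [101, 101, 104], [102, 102, 105], [109, 109, 112], [75, 76, 76], [76, 76, 78], [74, 75, 76], [75, 75, 77], [75, 76, 78], [76, 76, 78], [76, 76, 79], [76, 76, 78], [77, 78, 79], [77, 78, 79], [89, 92, 93], [118, 121, 123], [123, 123, 126], [125, 126, 128], [126, 126, 128], [120, 120, 123], [97, 97, 100], [88, 93, 98], [106, 116, 125], [124, 134, 145], [124, 135, 145], [126, 136, 146], [126, 138, 148], [127, 138, 148]]
42 [ 0.5968 -0.0099  0.1   ]
44 [ 0.5967 -0.0113  0.1   ]
46 [ 0.5967 -0.0127  0.1   ]
50 [ 0.5966 -0.0155  0.1   ]
54 [ 0.5965 -0.0184  0.1   ]
56 [ 0.5964 -0.0198  0.1   ]
58 [ 0.5963 -0.0213  0.1   ]
66 [ 0.5961 -0.0271  0.1   ]
72 [ 0.5959 -0.0315  0.1   ]
[ 0.4918 -0.0071  0.1   ]
[ 0.6703 -0.0215  0.1   ]
```

View pics/rimcrop.png

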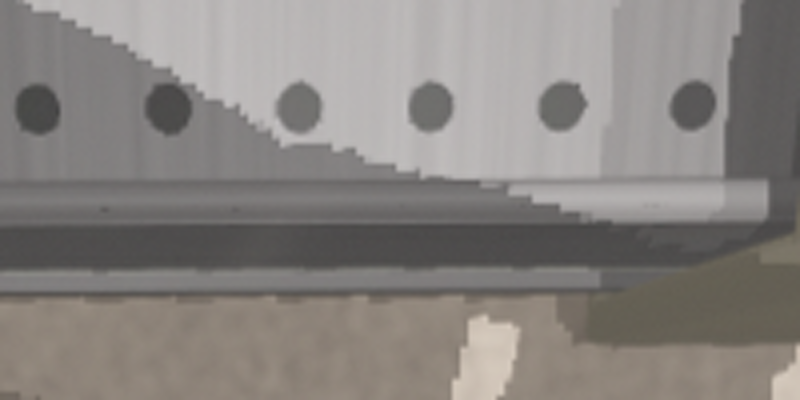

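The wrist view shows the rim bar at rows 44-55, which is 8 mm at z = 0.1 as specified. Its centre is at y = -0.013 for x = 0.56. I lower the foot to the bench with a small correction.

Emit:
{"api": "step_arm", "payload": {"plan": [{"grip":1,"slide":[0,0.011,0.004],"spin":0},{"grip":1,"slide":[0,0.011,0],"spin":0},{"grip":1,"slide":[0,0.007,0],"spin":0},{"grip":1,"slide":[0,0.004,0],"spin":0},{"grip":1,"slide":[0,0.002,0],"spin":0},{"grip":1,"slide":[0,0,0],"spin":0},{"grip":1,"slide":[0,0,0],"spin":0}]}}

```text
time_s: 5.45
ee_pos: [0.5513, -0.1287, 0.1367]
eef_rot: [-1.571, 0.0, -0.078]
force: [-2.8, 0.7, 5.3]
grip_width: 0.0603
```

```bash
python3 -c "
import numpy as np
t=np.radians(np.arange(0,45,4));s=.157
y=s*np.sin(t)-.03*np.cos(t);z=s*np.cos(t)+.03*np.sin(t)
print(np.round(np.c_[np.degrees(t[1:]),np.diff(y),-np.diff(z),y[1:],z[1:]],4))"
```

```text
[[ 4.000e+00  1.100e-02 -1.700e-03 -1.900e-02  1.587e-01]
 [ 8.000e+00  1.110e-02 -9.000e-04 -7.900e-03  1.596e-01]
 [ 1.200e+01  1.120e-02 -2.000e-04  3.300e-03  1.598e-01]
 [ 1.600e+01  1.110e-02  6.000e-04  1.440e-02  1.592e-01]
 [ 2.000e+01  1.110e-02  1.400e-03  2.550e-02  1.578e-01]
 [ 2.400e+01  1.090e-02  2.200e-03  3.650e-02  1.556e-01]
 [ 2.800e+01  1.080e-02  2.900e-03  4.720e-02  1.527e-01]
 [ 3.200e+01  1.050e-02  3.700e-03  5.780e-02  1.490e-01]
 [ 3.600e+01  1.030e-02  4.400e-03  6.800e-02  1.446e-01]
 [ 4.000e+01  9.900e-03  5.100e-03  7.790e-02  1.396e-01]
 [ 4.400e+01  9.500e-03  5.800e-03  8.750e-02  1.338e-01]]
```

Emit:
{"api": "step_arm", "payload": {"plan": [{"grip":1,"slide":[0,0,0],"spin":0},{"grip":1,"slide":[0,-0.001,0.0055],"spin":0},{"grip":1,"slide":[0,-0.0007,0.0055],"spin":0},{"grip":1,"slide":[0,-0.0005,0.0055],"spin":0},{"grip":1,"slide":[0,-0.0004,0.0056],"spin":0},{"grip":1,"slide":[0,0,0.0056],"spin":0},{"grip":1,"slide":[0,0,0.0056],"spin":0},{"grip":1,"slide":[0,0.0003,0.0056],"spin":0},{"grip":1,"slide":[0,0.0003,0.0056],"spin":0},{"grip":1,"slide":[0,0.0007,0.0055],"spin":0},{"grip":1,"slide":[0,0.0007,0.0055],"spin":0}], "force": 6}}

```text
time_s: 6.37
ee_pos: [0.5557, -0.0726, 0.137]
eef_rot: [-1.571, 0.0, -0.077]
force: [-0.6, -0.5, -2.5]
grip_width: 0.0598
```

```bash
python3 - <<'E'
from h import *
np.set_printoptions(precision=4,suppress=True)
for n in ["wrist","scene"]:
    cv2.imwrite(f"pics/{n}4.png",cams.camera(n))
a=cv2.imread('pics/scene4.png');cv2.imwrite('pics/s4.png',cv2.resize(a[110:260,130:330],None,fx=3.8,fy=3.8))
o=get_obs();print(o['time_s'],o['ee_pos'],o['eef_rot'],o['qpos'],o['force'])
E
```

```text
6.4667 [ 0.5557 -0.0723  0.1369] [-1.5706  0.0002 -0.0764] [-0.1949  0.3871  1.57    0.0001  1.1847 -0.1185] [ 0.3059  0.2435 -3.181 ]
```

View pics/s4.png

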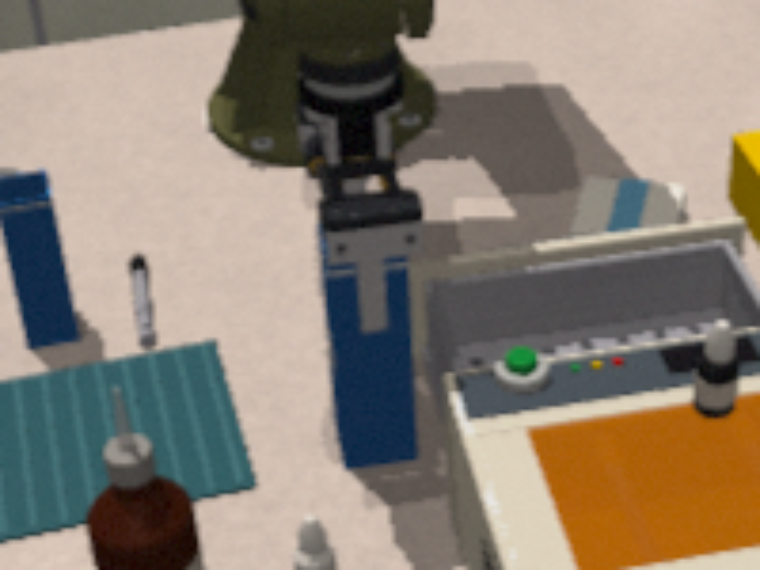

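View pics/wrist4.png

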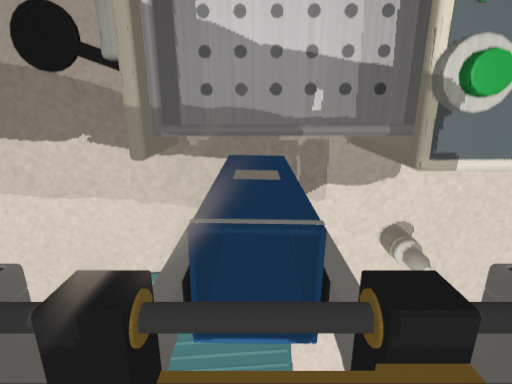

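The foot slipped and the 6 N grip kept the caddy upright. Instead I'll press its face against the rim below the grasp, so the rim levers the tilt.

```bash
python3 -c "
import numpy as np
t=np.radians(np.arange(0,43,3));s=.157
zg=s*np.cos(t)+.03*np.sin(t)+.003; dz=zg-.096
dy=(dz*np.sin(t)-.034)/np.cos(t)
print(np.round(np.c_[np.degrees(t),dy,zg-.019,np.r_[0,np.diff(dy)],np.r_[0,-np.diff(zg)]],4))"
```

```text
[[ 0.000e+00 -3.400e-02  1.410e-01  0.000e+00  0.000e+00]
 [ 3.000e+00 -3.060e-02  1.424e-01  3.400e-03 -1.400e-03]
 [ 6.000e+00 -2.720e-02  1.433e-01  3.400e-03 -9.000e-04]
 [ 9.000e+00 -2.390e-02  1.438e-01  3.400e-03 -5.000e-04]
 [ 1.200e+01 -2.060e-02  1.438e-01  3.300e-03 -0.000e+00]
 [ 1.500e+01 -1.740e-02  1.434e-01  3.200e-03  4.000e-04]
 [ 1.800e+01 -1.440e-02  1.426e-01  3.000e-03  8.000e-04]
 [ 2.100e+01 -1.170e-02  1.413e-01  2.700e-03  1.300e-03]
 [ 2.400e+01 -9.300e-03  1.396e-01  2.400e-03  1.700e-03]
 [ 2.700e+01 -7.300e-03  1.375e-01  2.000e-03  2.100e-03]
 [ 3.000e+01 -5.800e-03  1.350e-01  1.500e-03  2.500e-03]
 [ 3.300e+01 -4.800e-03  1.320e-01  1.000e-03  3.000e-03]
 [ 3.600e+01 -4.500e-03  1.286e-01  3.000e-04  3.400e-03]
 [ 3.900e+01 -5.000e-03  1.249e-01 -5.000e-04  3.800e-03]
 [ 4.200e+01 -6.400e-03  1.207e-01 -1.400e-03  4.100e-03]]
```

Emit:
{"api": "step_arm", "payload": {"plan": [{"grip":1,"slide":[0,-0.006,0.003],"spin":0},{"grip":1,"slide":[0,0,0.008],"spin":0},{"grip":1,"slide":[0,0,0.008],"spin":0},{"grip":1,"slide":[0,0,0.006],"spin":0},{"grip":1,"slide":[0,0,0.0035],"spin":0},{"grip":1,"slide":[0,0,0.0035],"spin":0},{"grip":1,"slide":[0,0,0.0035],"spin":0},{"grip":1,"slide":[0,0,0.0033],"spin":0},{"grip":1,"slide":[0,0,0.0032],"spin":0},{"grip":1,"slide":[0,0,0.003],"spin":0},{"grip":1,"slide":[0,0.0015,0.0027],"spin":0},{"grip":1,"slide":[0,0.0017,0.0024],"spin":0},{"grip":1,"slide":[0,0,0],"spin":0}]}}

```text
time_s: 7.55
ee_pos: [0.5595, -0.0228, 0.1394]
eef_rot: [-1.571, 0.0, -0.077]
force: [0.7, -0.6, -2.3]
grip_width: 0.0601
```

```bash
cat > snap.py <<'E'
import sys
from h import *
np.set_printoptions(precision=4,suppress=True)
k=sys.argv[1]
o=get_obs();print(o['time_s'],o['ee_pos'],o['eef_rot'],o['qpos'],o['force'],o['grip_width'])
for n in ["wrist","scene"]:
    cv2.imwrite(f"pics/{n}{k}.png",cams.camera(n))
a=cv2.imread(f'pics/scene{k}.png');b=cv2.imread(f'pics/wrist{k}.png')
c=cv2.resize(a[110:260,130:330],(512,384),interpolation=cv2.INTER_CUBIC)
cv2.imwrite(f'pics/m{k}.png',cv2.resize(np.hstack([c,b]),(800,300),interpolation=cv2.INTER_AREA))
E
python3 snap.py 5
```

```text
7.55 [ 0.5595 -0.0228  0.1394] [-1.5706  0.0002 -0.0769] [-0.1062  0.3834  1.5687  0.0002  1.1897 -0.0294] [ 0.655  -0.6475 -2.3111] 0.06007605328181532
```

View pics/m5.png

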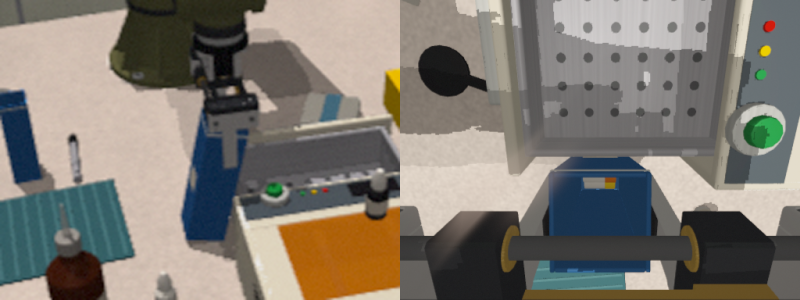

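The caddy is now tilting about the rim; a case shows in its mouth at (600,184). I continue to about 42°.

Emit:
{"api": "step_arm", "payload": {"plan": [{"grip":1,"slide":[0,0.0021,0.002],"spin":0},{"grip":1,"slide":[0,0.0025,0.0015],"spin":0},{"grip":1,"slide":[0,0.003,0.001],"spin":0},{"grip":1,"slide":[0,0.0034,0.0003],"spin":0},{"grip":1,"slide":[0,0.0038,-0.0005],"spin":0},{"grip":1,"slide":[0,0.0041,-0.0014],"spin":0},{"grip":1,"slide":[0,0,0],"spin":0},{"grip":1,"slide":[0,0,0],"spin":0}]}}

```text
time_s: 8.32
ee_pos: [0.5597, -0.0202, 0.1211]
eef_rot: [-1.57, 0.0, -0.077]
force: [-1.3, 0.8, 2.2]
grip_width: 0.0602
```

```bash
python3 snap.py 6
```

```text
8.3167 [ 0.5597 -0.0202  0.1211] [-1.5705  0.0001 -0.0773] [-0.1016  0.4041  1.5859  0.0003  1.1516 -0.0244] [-1.345   0.7802  2.241 ] 0.060190594095964924
```

View pics/m6.png

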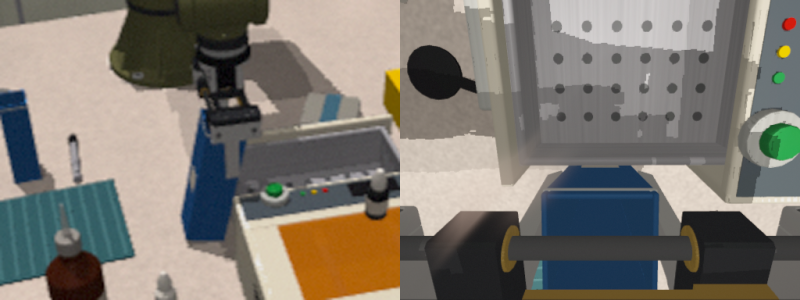

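```bash
python3 - <<'E'
import cv2,numpy as np
a=cv2.imread('pics/scene5.png')[130:240,160:280];b=cv2.imread('pics/scene6.png')[130:240,160:280]
cv2.imwrite('pics/cmp.png',cv2.resize(np.hstack([a,b]),None,fx=3.3,fy=3.3,interpolation=cv2.INTER_CUBIC))
E
```

```text
(no output)
```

View pics/cmp.png

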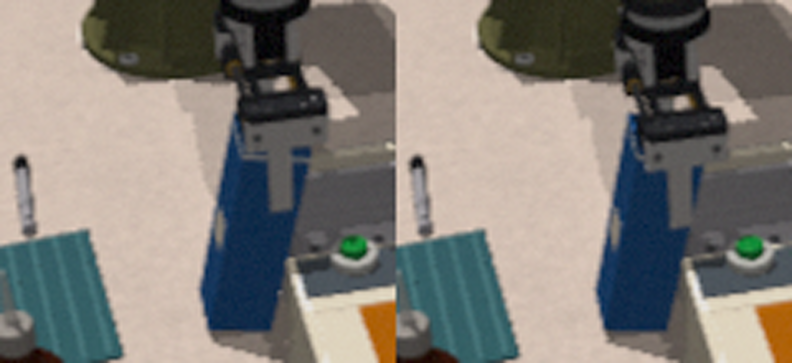

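View pics/wrist6.png

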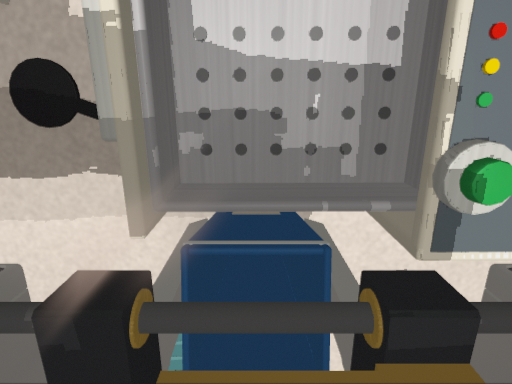

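The foot stuck on the bench and the caddy slid in the grip. I'll lift it clear, lever it over the rim in the air with a firmer grip, then slide it down at that angle.

Emit:
{"api": "step_arm", "payload": {"plan": [{"grip":1,"slide":[0,0,0],"spin":0},{"grip":1,"slide":[0,0,0],"spin":0},{"grip":1,"slide":[0,-0.009,0],"spin":0},{"grip":1,"slide":[0,-0.012,0],"spin":0},{"grip":1,"slide":[0,-0.014,0],"spin":0},{"grip":1,"slide":[0,0,0.004],"spin":0},{"grip":1,"slide":[0,0,0.005],"spin":0},{"grip":1,"slide":[0,0,0.005],"spin":0},{"grip":1,"slide":[0,0,0.005],"spin":0},{"grip":1,"slide":[0,0,0.005],"spin":0},{"grip":1,"slide":[0,0,0.005],"spin":0},{"grip":1,"slide":[0,0,0.004],"spin":0},{"grip":1,"slide":[0,0,0],"spin":0}], "force": 10}}

```text
time_s: 9.5
ee_pos: [0.562, 0.0135, 0.1555]
eef_rot: [-1.571, 0.001, -0.076]
force: [-0.5, -0.5, -3.3]
grip_width: 0.0602
```

```bash
python3 snap.py 7;  python3 - <<'E'
import cv2,numpy as np
b=cv2.imread('pics/scene7.png')[110:240,150:290]
cv2.imwrite('pics/cmp7.png',cv2.resize(b,None,fx=4,fy=4,interpolation=cv2.INTER_CUBIC))
E
```

```text
9.5 [0.562  0.0135 0.1555] [-1.5705  0.0011 -0.0764] [-0.0413  0.372   1.5447  0.0003  1.2259  0.035 ] [-0.524  -0.4589 -3.3408] 0.06016227621880984
```

View pics/cmp7.png

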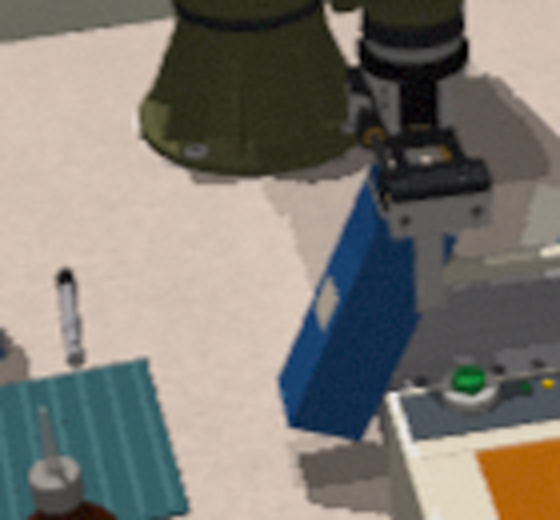

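View pics/wrist7.png

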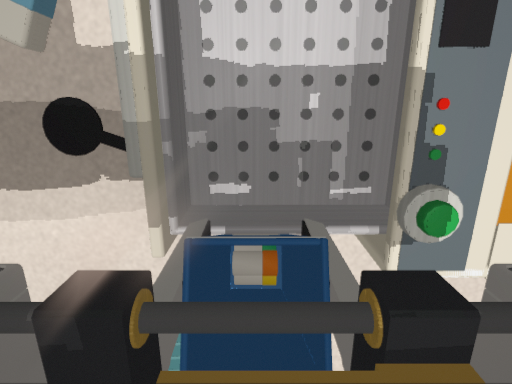

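```bash
python3 - <<'E'
from h import *
np.set_printoptions(precision=4,suppress=True)
def px(u,v,x):
    o,d=ray('scene',150+u/4,110+v/4); return o+d*(x-o[0])/d[0]
for p,x in [((360,440),.588),((291,424),.583),((420,312),.59),((281,380),.523),((372,172),.53),((384,195),.59)]: print(p,px(*p,x))
E
```

```text
(360, 440) [ 0.588  -0.0443  0.0426]
(291, 424) [ 0.583  -0.0948  0.067 ]
(420, 312) [0.59   0.0047 0.1522]
(281, 380) [ 0.523  -0.0894  0.0623]
(372, 172) [ 0.53   -0.0118  0.2387]
(384, 195) [ 0.59   -0.0186  0.2565]
```

The caddy is at about 25°, and its geometry agrees with rim contact. The pads sit near its lower face, at s≈0.144 along its length. I'll tilt to about 32° and slide it down along its axis until the foot nearly touches.

Emit:
{"api": "step_arm", "payload": {"plan": [{"grip":1,"slide":[0,0,0.004],"spin":0},{"grip":1,"slide":[0,0,0.004],"spin":0},{"grip":1,"slide":[0,0,0.004],"spin":0},{"grip":1,"slide":[0,0,0],"spin":0},{"grip":1,"slide":[0,0.0082,-0.0051],"spin":0},{"grip":1,"slide":[0,0.0082,-0.0051],"spin":0},{"grip":1,"slide":[0,0.0082,-0.0051],"spin":0},{"grip":1,"slide":[0,0.0082,-0.0051],"spin":0},{"grip":1,"slide":[0,0.0082,-0.0051],"spin":0},{"grip":1,"slide":[0,0,0],"spin":0}]}}

```text
time_s: 10.43
ee_pos: [0.5603, -0.0019, 0.1127]
eef_rot: [-1.571, 0.003, -0.078]
force: [0.1, -0.6, -2.9]
grip_width: 0.06
```

```bash
python3 snap.py 8;  python3 - <<'E'
import cv2,numpy as np
b=cv2.imread('pics/scene8.png')[110:240,150:290]
cv2.imwrite('pics/cmp8.png',cv2.resize(b,None,fx=4,fy=4,interpolation=cv2.INTER_CUBIC))
E
```

```text
10.4333 [ 0.5603 -0.0019  0.1127] [-1.5709  0.0031 -0.0782] [-0.0688  0.4161  1.5901 -0.      1.1384  0.0094] [ 0.0714 -0.6189 -2.8709] 0.0600436297018287
```

View pics/cmp8.png

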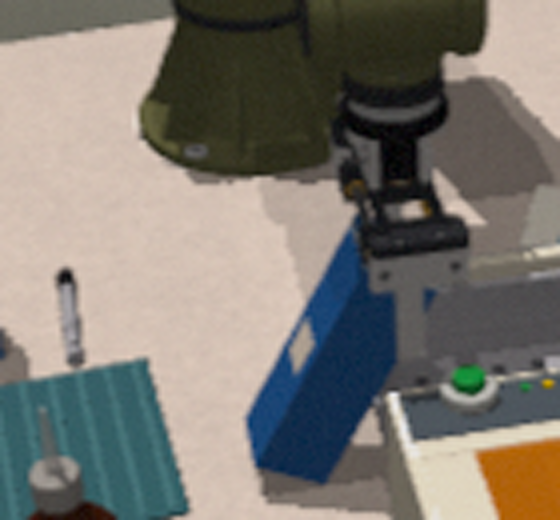

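View pics/wrist8.png

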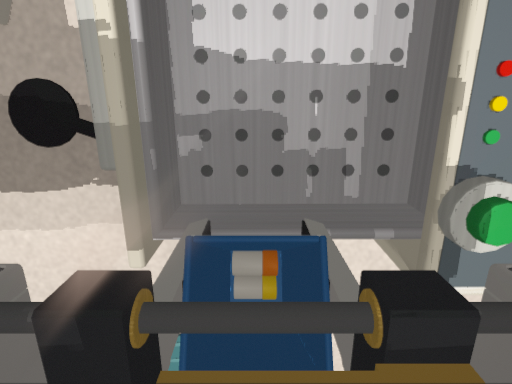

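```bash
cat > sc.py <<'E'
from h import *
np.set_printoptions(precision=4,suppress=True)
def px(u,v,x):
    o,d=ray('scene',150+u/4,110+v/4); return o+d*(x-o[0])/d[0]
E
python3 - <<'E'
from sc import *
A=px(322,482,.586);B=px(258,463,.582);C=px(396,358,.59);L=px(248,418,.522);T=px(356,222,.528)
print(A,B,C,L,T)
an=lambda p,q:np.degrees(np.arctan2((q-p)[1],(q-p)[2]))
print(an(A,C),an(L,T),np.degrees(np.arctan2(B[2]-A[2],A[1]-B[1])))
E
```

```text
[ 0.586  -0.0752  0.0072] [ 0.582  -0.122   0.0353] [ 0.59   -0.0144  0.1149] [ 0.522  -0.1176  0.0307] [ 0.528  -0.025   0.1974]
29.43936998694109 29.05726110391973 30.96281600450694
```

Tilt is about 30°, and the foot edge is 7 mm above the bench at y = -0.075. I lower it the rest of the way and release.

Emit:
{"api": "step_arm", "payload": {"plan": [{"grip":1,"slide":[0,0.003,-0.0018],"spin":0},{"grip":1,"slide":[0,0.003,-0.0016],"spin":0},{"grip":1,"slide":[0,0,0],"spin":0},{"grip":-0.2,"slide":[0,0,0],"spin":0},{"grip":-0.2,"slide":[0,0,0],"spin":0},{"grip":-0.6,"slide":[0,0,0],"spin":0},{"grip":-0.6,"slide":[0,0,0],"spin":0},{"grip":-0.6,"slide":[0,0,0],"spin":0},{"grip":-0.6,"slide":[0,0,0],"spin":0}]}}

```text
time_s: 11.28
ee_pos: [0.5609, -0.0043, 0.1089]
eef_rot: [-1.571, 0.0, -0.077]
force: [1.1, 0.1, -0.8]
grip_width: 0.0751
```

```bash
python3 snap.py 9;  python3 - <<'E'
import cv2,numpy as np
b=cv2.imread('pics/scene9.png')[110:240,150:290]
cv2.imwrite('pics/cmp9.png',cv2.resize(b,None,fx=4,fy=4,interpolation=cv2.INTER_CUBIC))
E
```

```text
11.2833 [ 0.5609 -0.0043  0.1089] [-1.5709  0.0002 -0.0771] [-0.0729  0.4204  1.5938 -0.0001  1.1276  0.0042] [ 1.0759  0.0613 -0.7531] 0.07506756669870507
```

View pics/cmp9.png

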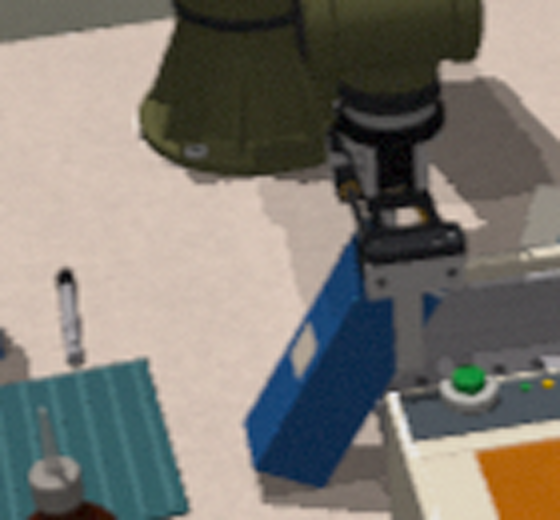

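View pics/wrist9.png

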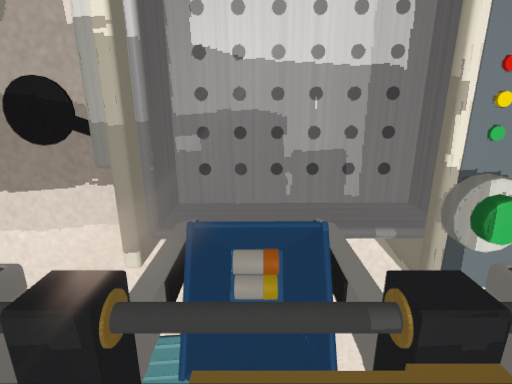

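```bash
python3 - <<'E'
from sc import *
A=px(322,485,.586);B=px(256,467,.582);C=px(396,360,.59);L=px(247,420,.522);T=px(354,238,.528)
print(A,B,C,L,T)
an=lambda p,q:np.degrees(np.arctan2((q-p)[1],(q-p)[2]))
print(an(A,C),an(L,T),np.degrees(np.arctan2(B[2]-A[2],A[1]-B[1])))
for p in [(186,222),(330,222)]: print(plane('wrist',*p,.168))
for p in [(186,236),(328,236)]: print(plane('wrist',*p,.168))
E
```

```text
[ 0.586  -0.0754  0.0042] [ 0.582  -0.1238  0.0318] [ 0.59   -0.0145  0.1131] [ 0.522  -0.1185  0.029 ] [ 0.528  -0.0271  0.1838]
29.22094549710898 30.55625243831476 29.67460036045598
[0.5345 0.0279 0.168 ]
[0.5973 0.023  0.168 ]
[0.5336 0.0213 0.168 ]
[0.5963 0.0164 0.168 ]
```

The lean is stable at about 30°, with the mouth edge 3-4 cm inside the rim. The fingers are open to 75 mm. I retract straight up, move back, and descend on the lower half.

Emit:
{"api": "step_arm", "payload": {"plan": [{"grip":-1,"slide":[0,0,0],"spin":0},{"grip":-1,"slide":[0,0,0],"spin":0},{"grip":-1,"slide":[0,0,0],"spin":0},{"grip":-1,"slide":[0,-0.02,0],"spin":0},{"grip":-1,"slide":[0,-0.03,0],"spin":0},{"grip":-1,"slide":[0,-0.02,-0.005],"spin":0},{"grip":-1,"slide":[0,0,-0.023],"spin":0},{"grip":-1,"slide":[0,0,-0.023],"spin":0},{"grip":-1,"slide":[0,0,-0.022],"spin":0},{"grip":-1,"slide":[0,0.02,0],"spin":0},{"grip":-1,"slide":[0,0.02,0],"spin":0},{"grip":-1,"slide":[0,0.015,0],"spin":0},{"grip":-1,"slide":[0,0.01,0],"spin":0},{"grip":-1,"slide":[0,0,0],"spin":0}]}}

```text
time_s: 12.55
ee_pos: [0.5545, -0.0769, 0.112]
eef_rot: [-1.57, 0.003, -0.077]
force: [-1.1, 0.1, -0.1]
grip_width: 0.0939
```

```bash
python3 snap.py 10;  python3 - <<'E'
import cv2,numpy as np
b=cv2.imread('pics/scene10.png')[110:240,150:290]
cv2.imwrite('pics/cmp10.png',cv2.resize(b,None,fx=4,fy=4,interpolation=cv2.INTER_CUBIC))
E
```

```text
12.55 [ 0.5545 -0.0769  0.112 ] [-1.5704  0.0031 -0.0771] [-0.2032  0.4159  1.5921  0.      1.1366 -0.1261] [-1.0514  0.0855 -0.0707] 0.09393704022413564
```

View pics/cmp10.png

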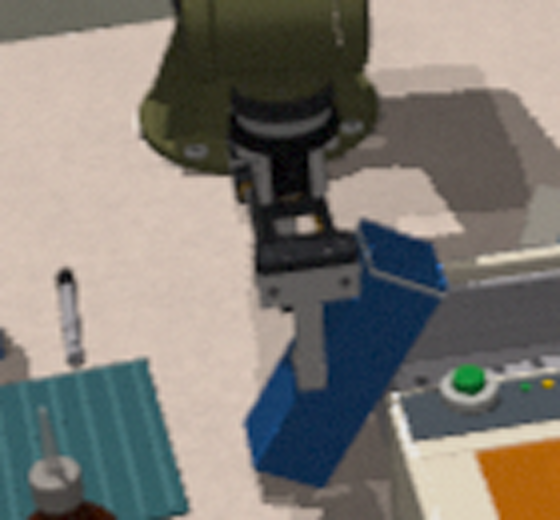

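View pics/wrist10.png

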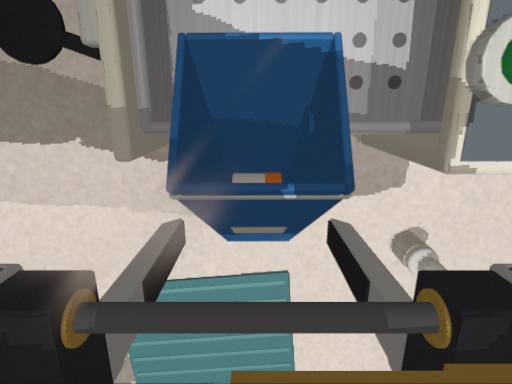

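```bash
python3 - <<'E'
from sc import *
for z in (.2,.206): print(plane('wrist',260,194,z))
for z in (.168,.175): print(plane('wrist',260,35,z))
A=px(322,485,.586);C=px(443,293,.593)
print(A,C,np.linalg.norm((C-A)[1:]),np.degrees(np.arctan2((C-A)[1],(C-A)[2])))
E
```

```text
[ 0.5625 -0.0265  0.2   ]
[ 0.5626 -0.0247  0.206 ]
[0.567  0.0276 0.168 ]
[0.5668 0.0261 0.175 ]
[ 0.586  -0.0754  0.0042] [0.593  0.0214 0.1674] 0.1897552772396113 30.660009619137128
```

The measured mouth edges match 30.5°. I descend to the grasp and close.

Emit:
{"api": "step_arm", "payload": {"plan": [{"grip":-1,"slide":[0,0.01,0],"spin":0},{"grip":-1,"slide":[0,0.008,0],"spin":0},{"grip":-1,"slide":[0,0.004,0],"spin":0},{"grip":-1,"slide":[0,0,0],"spin":0},{"grip":1,"slide":[0,0,0],"spin":0},{"grip":1,"slide":[0,0,0],"spin":0},{"grip":1,"slide":[0,0,0],"spin":0},{"grip":1,"slide":[0,0,0],"spin":0},{"grip":1,"slide":[0,0,0],"spin":0},{"grip":1,"slide":[0,0,0],"spin":0},{"grip":1,"slide":[0,0,0],"spin":0},{"grip":1,"slide":[0,0,0],"spin":0}], "force": 12}}

```text
time_s: 13.65
ee_pos: [0.5555, -0.0771, 0.0921]
eef_rot: [-1.571, -0.0, -0.077]
force: [0.1, -0.3, 1.8]
grip_width: 0.0598
```

```bash
python3 snap.py 11;  python3 - <<'E'
import cv2,numpy as np
b=cv2.imread('pics/scene11.png')[110:240,150:290]
cv2.imwrite('pics/cmp11.png',cv2.resize(b,None,fx=4,fy=4,interpolation=cv2.INTER_CUBIC))
E
```

```text
13.65 [ 0.5555 -0.0771  0.0921] [-1.5709 -0.0003 -0.0771] [-0.2032  0.4407  1.608  -0.0001  1.0926 -0.1261] [ 0.1385 -0.2858  1.7791] 0.05980494708498814
```

View pics/cmp11.png

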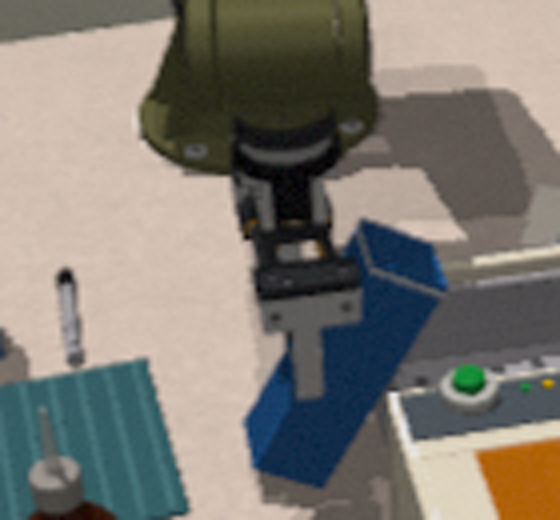

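The caddy is gripped in its lower half, at s≈0.095, and still leans. Now I slide it up along its axis and lever it over the rim.

```bash
python3 -c "
import numpy as np
t=np.radians(np.arange(30,115,6));L=.045;d=.060
y=L*np.sin(t)-d*np.cos(t);z=L*np.cos(t)+d*np.sin(t)
print(np.round(np.c_[np.degrees(t[1:]),np.diff(y),-np.diff(z),y[1:]-.0125,z[1:]+.096-.019],4))"
```

```text
[[ 3.600e+01  7.400e-03 -2.700e-03 -3.460e-02  1.487e-01]
 [ 4.200e+01  7.600e-03 -1.900e-03 -2.700e-02  1.506e-01]
 [ 4.800e+01  7.800e-03 -1.100e-03 -1.920e-02  1.517e-01]
 [ 5.400e+01  7.800e-03 -3.000e-04 -1.140e-02  1.520e-01]
 [ 6.000e+01  7.800e-03  5.000e-04 -3.500e-03  1.515e-01]
 [ 6.600e+01  7.700e-03  1.300e-03  4.200e-03  1.501e-01]
 [ 7.200e+01  7.600e-03  2.100e-03  1.180e-02  1.480e-01]
 [ 7.800e+01  7.300e-03  2.900e-03  1.900e-02  1.450e-01]
 [ 8.400e+01  6.900e-03  3.700e-03  2.600e-02  1.414e-01]
 [ 9.000e+01  6.500e-03  4.400e-03  3.250e-02  1.370e-01]
 [ 9.600e+01  6.000e-03  5.000e-03  3.850e-02  1.320e-01]
 [ 1.020e+02  5.500e-03  5.600e-03  4.400e-02  1.263e-01]
 [ 1.080e+02  4.800e-03  6.200e-03  4.880e-02  1.202e-01]
 [ 1.140e+02  4.200e-03  6.600e-03  5.300e-02  1.135e-01]]
```

Emit:
{"api": "step_arm", "payload": {"plan": [{"grip":1,"slide":[0,-0.006,0.0035],"spin":0},{"grip":1,"slide":[0,-0.01,0.006],"spin":0},{"grip":1,"slide":[0,-0.01,0.006],"spin":0},{"grip":1,"slide":[0,-0.01,0.006],"spin":0},{"grip":1,"slide":[0,-0.01,0.006],"spin":0},{"grip":1,"slide":[0,-0.01,0.006],"spin":0},{"grip":1,"slide":[0,0,0],"spin":0}]}}

```text
time_s: 14.33
ee_pos: [0.5589, -0.0424, 0.1505]
eef_rot: [-1.571, -0.003, -0.076]
force: [0.2, 0.4, -1.8]
grip_width: 0.0599
```

```bash
python3 snap.py 12;  python3 - <<'E'
import cv2,numpy as np
b=cv2.imread('pics/scene12.png')[110:240,150:290]
cv2.imwrite('pics/cmp12.png',cv2.resize(b,None,fx=4,fy=4,interpolation=cv2.INTER_CUBIC))
E
```

```text
14.3333 [ 0.5589 -0.0424  0.1505] [-1.5707 -0.0033 -0.076 ] [-0.1413  0.3709  1.5587  0.0003  1.2087 -0.0654] [ 0.2338  0.3866 -1.8284] 0.05994835488011332
```

View pics/cmp12.png

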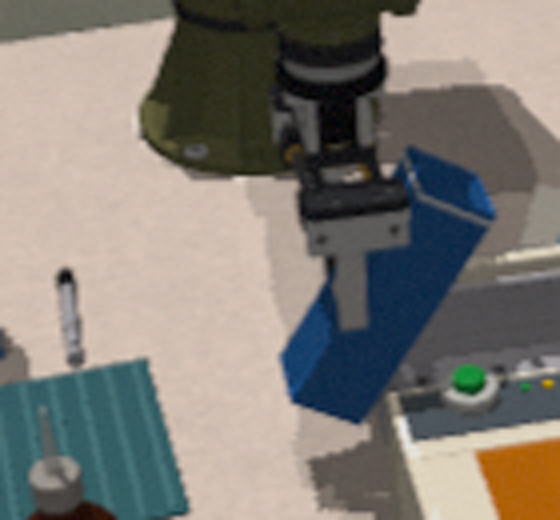

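View pics/wrist12.png

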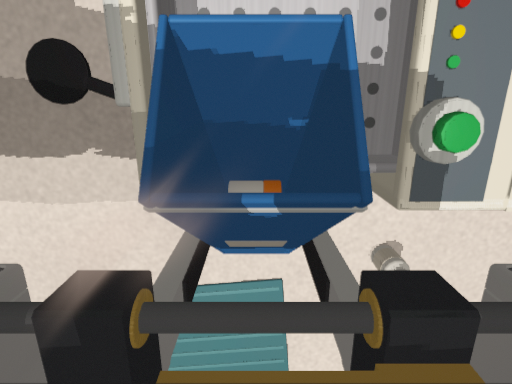

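The grip holds at about 32°, with the mouth well over the tray. I lever on towards level.

Emit:
{"api": "step_arm", "payload": {"plan": [{"grip":1,"slide":[0,0,0.0074],"spin":0},{"grip":1,"slide":[0,-0.001,0.0076],"spin":0},{"grip":1,"slide":[0,0,0.0078],"spin":0},{"grip":1,"slide":[0,0,0.0078],"spin":0},{"grip":1,"slide":[0,0.0005,0.0078],"spin":0},{"grip":1,"slide":[0,0.0013,0.0077],"spin":0},{"grip":1,"slide":[0,0.0021,0.0076],"spin":0},{"grip":1,"slide":[0,0,0],"spin":0}]}}

```text
time_s: 15.1
ee_pos: [0.5621, 0.0113, 0.1444]
eef_rot: [-1.57, 0.0, -0.076]
force: [-0.5, 0.0, -2.3]
grip_width: 0.0599
```

```bash
python3 snap.py 13;  python3 - <<'E'
import cv2,numpy as np
b=cv2.imread('pics/scene13.png')[110:240,170:310]
cv2.imwrite('pics/cmp13.png',cv2.resize(b,None,fx=4,fy=4,interpolation=cv2.INTER_CUBIC))
E
```

```text
15.1 [0.5621 0.0113 0.1444] [-1.5703  0.0004 -0.0762] [-0.0453  0.383   1.5569  0.0005  1.202   0.0307] [-0.4892  0.0162 -2.2936] 0.05987377172523597
```

View pics/cmp13.png

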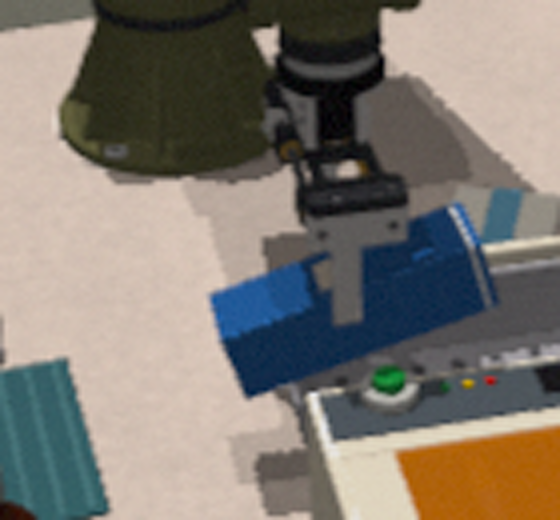

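View pics/wrist13.png

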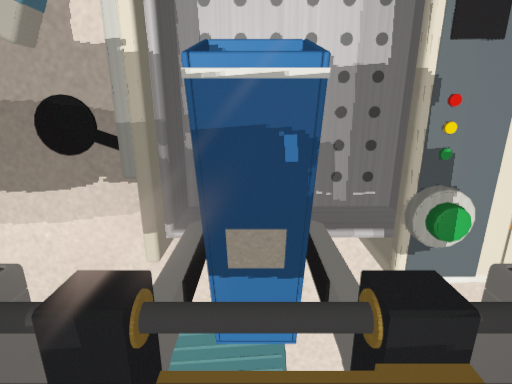

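It is at about 70°. I continue past level.

Emit:
{"api": "step_arm", "payload": {"plan": [{"grip":1,"slide":[0,0.0029,0.0073],"spin":0},{"grip":1,"slide":[0,0.0037,0.0069],"spin":0},{"grip":1,"slide":[0,0.0044,0.0065],"spin":0},{"grip":1,"slide":[0,0.005,0.006],"spin":0},{"grip":1,"slide":[0,0.0056,0.0055],"spin":0},{"grip":1,"slide":[0,0.006,0.0048],"spin":0},{"grip":1,"slide":[0,0,0],"spin":0},{"grip":1,"slide":[0,0,0],"spin":0}]}}

```text
time_s: 15.87
ee_pos: [0.5646, 0.0472, 0.1168]
eef_rot: [-1.571, 0.001, -0.077]
force: [0.6, -0.9, -2.5]
grip_width: 0.0601
```

```bash
python3 snap.py 14;  python3 - <<'E'
import cv2,numpy as np
b=cv2.imread('pics/scene14.png')[110:240,170:310]
cv2.imwrite('pics/cmp14.png',cv2.resize(b,None,fx=4,fy=4,interpolation=cv2.INTER_CUBIC))
E
```

```text
15.8667 [0.5646 0.0472 0.1168] [-1.5707  0.0013 -0.0766] [0.0186 0.4233 1.5694 0.0003 1.1501 0.0951] [ 0.5673 -0.8853 -2.4548] 0.060131045586829523
```

View pics/cmp14.png

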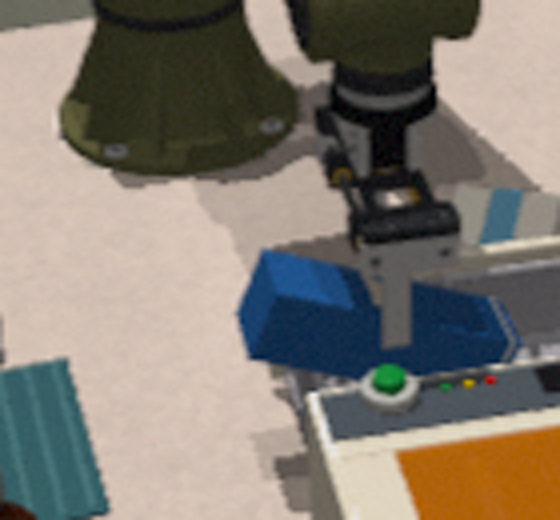

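View pics/wrist14.png

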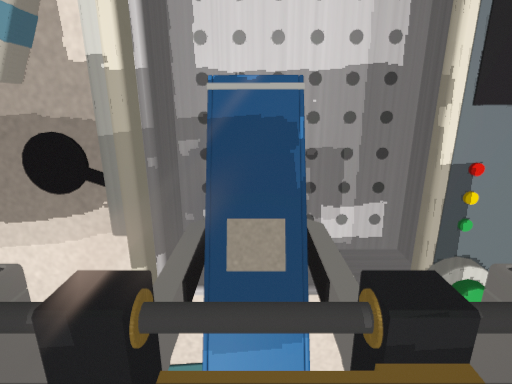

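About 103°, and nothing is out yet. I lever a little further.

Emit:
{"api": "step_arm", "payload": {"plan": [{"grip":1,"slide":[0,0.0066,0.0042],"spin":0},{"grip":1,"slide":[0,0.0068,0.0034],"spin":0},{"grip":1,"slide":[0,0.003,0.001],"spin":0},{"grip":1,"slide":[0,0,0],"spin":0},{"grip":1,"slide":[0,0,0],"spin":0},{"grip":1,"slide":[0,0,0],"spin":0}], "force": 12}}

```text
time_s: 16.47
ee_pos: [0.5664, 0.0556, 0.1017]
eef_rot: [-1.57, -0.003, -0.077]
force: [1.6, 0.4, 5.8]
grip_width: 0.0598
```

```bash
python3 snap.py 15;  python3 - <<'E'
import cv2,numpy as np
b=cv2.imread('pics/scene15.png')[110:240,170:310]
cv2.imwrite('pics/cmp15.png',cv2.resize(b,None,fx=4,fy=4,interpolation=cv2.INTER_CUBIC))
E
```

```text
16.4667 [0.5664 0.0556 0.1017] [-1.5703 -0.0026 -0.0772] [0.0335 0.4443 1.5774 0.0002 1.1172 0.1106] [1.5916 0.4078 5.8335] 0.05982203173732867
```

View pics/cmp15.png

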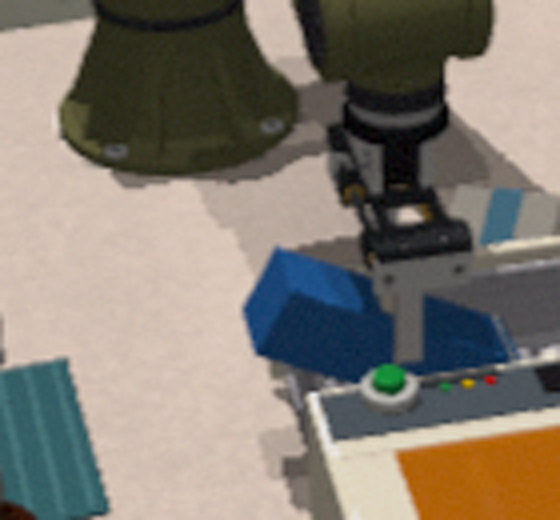

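View pics/wrist15.png

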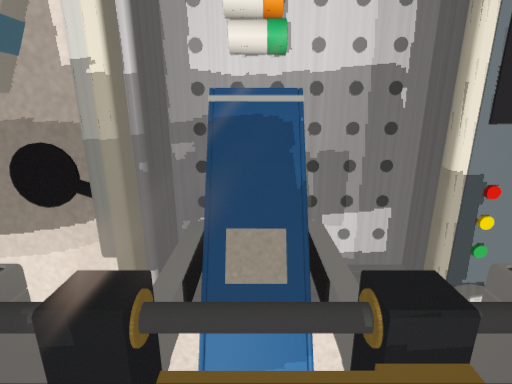

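The orange and green cases are out, at (255,5) and (258,37). The force suggests the mouth is touching the tray floor, so I lift a little and look for the yellow case.

Emit:
{"api": "step_arm", "payload": {"plan": [{"grip":1,"slide":[0,-0.01,0],"spin":0},{"grip":1,"slide":[0,-0.015,-0.005],"spin":0},{"grip":1,"slide":[0,-0.015,-0.01],"spin":0},{"grip":1,"slide":[0,0,0],"spin":0},{"grip":1,"slide":[0,0,0],"spin":0}], "force": 20}}

```text
time_s: 16.98
ee_pos: [0.5646, 0.0404, 0.1413]
eef_rot: [-1.571, -0.001, -0.078]
force: [-0.6, -0.1, -2.1]
grip_width: 0.0597
```

```bash
python3 snap.py 16;  python3 - <<'E'
from h import *
b=cams.camera('top'); cv2.imwrite('pics/top16.png',b)
s=cv2.imread('pics/scene16.png')
cv2.imwrite('pics/c16.png',np.hstack([cv2.resize(s[110:240,170:310],(400,371)),cv2.resize(b[130:250,160:290],(400,371))]))
E
```

```text
16.9833 [0.5646 0.0404 0.1413] [-1.5706 -0.0009 -0.078 ] [0.0066 0.3937 1.5498 0.0001 1.1972 0.0845] [-0.6284 -0.1211 -2.1415] 0.059735256794645086
```

View pics/c16.png

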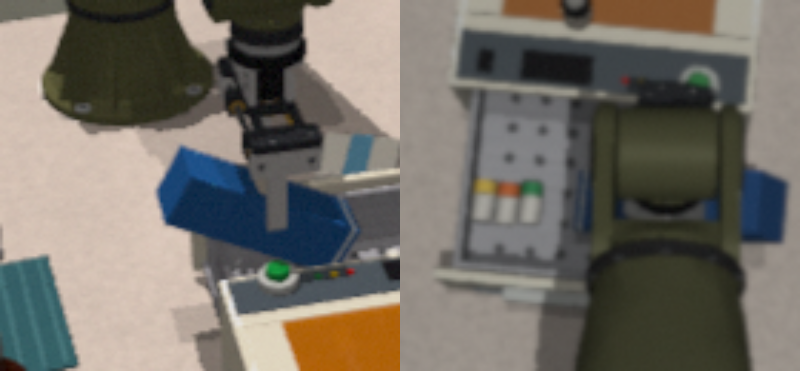

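View pics/wrist16.png

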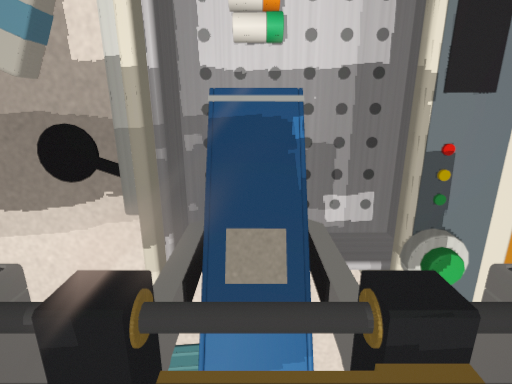

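The top view shows all three cases (yellow, orange, green) in the tray near its +y wall. Now I lift the caddy and carry it over the mat. I'll check the height of the small caddy beside the mat first.

```bash
python3 - <<'E'
from sc import *
c=lambda u,v,z: plane('top',160+u/3-1/3,120+v/3-1/3,z)
print('near small caddy mouth far edge', [c(605,458,z)[:2] for z in (.0,.1,.15)],[c(648,458,z)[:2] for z in (.1,.15)])
# height via scene: top at approx full px (138,158), wrist etc
o,d=ray('scene',137,157); print(o+d*(.36-o[0])/d[0])
E
```

```text
near small caddy mouth far edge [array([ 0.3436, -0.3318]), array([ 0.3443, -0.3081]), array([ 0.3447, -0.2963])] [array([ 0.345 , -0.3515]), array([ 0.3454, -0.3382])]
[ 0.36   -0.3091  0.1823]
```

Emit:
{"api": "step_arm", "payload": {"plan": [{"grip":1,"slide":[0,-0.02,0],"spin":0},{"grip":1,"slide":[0,-0.03,0],"spin":0},{"grip":1,"slide":[0,-0.03,0],"spin":0},{"grip":1,"slide":[-0.0021,0,-0.0147],"spin":0},{"grip":1,"slide":[-0.0042,0,-0.0294],"spin":0},{"grip":1,"slide":[-0.0042,0,-0.0294],"spin":0},{"grip":1,"slide":[-0.0042,0,-0.0294],"spin":0},{"grip":1,"slide":[-0.0042,0,-0.0294],"spin":0},{"grip":1,"slide":[-0.0042,0,-0.0294],"spin":0},{"grip":1,"slide":[-0.0042,0,-0.0294],"spin":0},{"grip":1,"slide":[-0.0042,0,-0.0294],"spin":0},{"grip":1,"slide":[-0.0042,0,-0.0294],"spin":0},{"grip":1,"slide":[-0.0042,0,-0.0294],"spin":0},{"grip":1,"slide":[-0.0042,0,-0.0294],"spin":0},{"grip":1,"slide":[-0.0042,0,-0.0294],"spin":0},{"grip":1,"slide":[-0.0021,0,-0.0147],"spin":0},{"grip":1,"slide":[0,0,0],"spin":-5},{"grip":1,"slide":[0,0,0],"spin":0}]}}

```text
time_s: 18.63
ee_pos: [0.4868, -0.3076, 0.2201]
eef_rot: [-1.57, 0.001, 0.013]
force: [-0.3, 0.2, -2.0]
grip_width: 0.0596
```

```bash
python3 snap.py 17;  python3 - <<'E'
from h import *
b=cams.camera('top'); cv2.imwrite('pics/top17.png',b)
s=cv2.imread('pics/scene17.png')
cv2.imwrite('pics/c17.png',np.hstack([cv2.resize(s[100:270,80:260],(400,378)),cv2.resize(b[130:310,170:430],(400,277),interpolation=cv2.INTER_AREA) if 0 else cv2.resize(b[120:310,160:360],(400,378))]))
E
```

```text
18.6333 [ 0.4868 -0.3076  0.2201] [-1.5697  0.0011  0.013 ] [-0.6272  0.3482  1.4232  0.0002  1.3718 -0.6403] [-0.3114  0.1568 -2.011 ] 0.059645296805776696
```

View pics/c17.png

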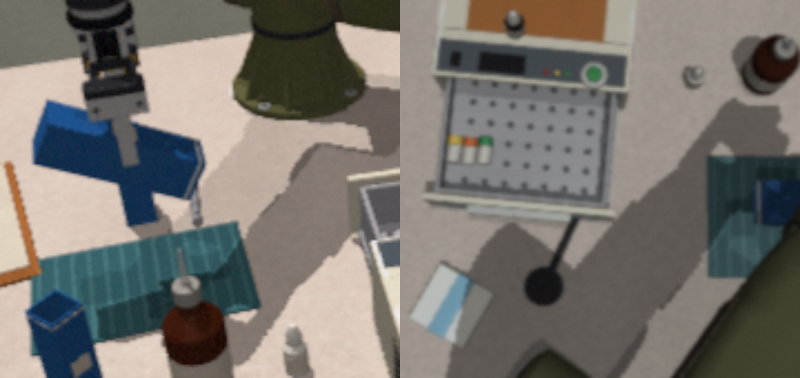

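View pics/wrist17.png

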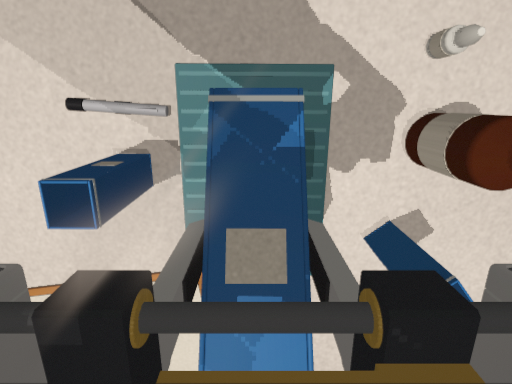

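Both views are clear: the caddy hangs over the mat, and the neighbours are more than 50 mm from the gripper's outline. I lower it until the mouth edge touches, then lay it down.

Emit:
{"api": "step_arm", "payload": {"plan": [{"grip":1,"slide":[0,0.02,0],"spin":0},{"grip":1,"slide":[0,0.03,0],"spin":0},{"grip":1,"slide":[0,0.03,0],"spin":0},{"grip":1,"slide":[0,0.03,0],"spin":0},{"grip":1,"slide":[0,0.02,0],"spin":0},{"grip":1,"slide":[0,0.01,0],"spin":0},{"grip":1,"slide":[0,0.006,-0.001],"spin":0},{"grip":1,"slide":[0,0.006,-0.005],"spin":0},{"grip":1,"slide":[0,0.006,-0.005],"spin":0},{"grip":1,"slide":[0,0.006,-0.005],"spin":0},{"grip":1,"slide":[0,0.006,-0.004],"spin":0},{"grip":1,"slide":[0,0.003,-0.002],"spin":0},{"grip":1,"slide":[0,0,0],"spin":0},{"grip":1,"slide":[0,0,0],"spin":0}], "force": 12}}

```text
time_s: 19.95
ee_pos: [0.4871, -0.3294, 0.0478]
eef_rot: [-1.57, 0.0, 0.01]
force: [-0.0, 0.5, -3.2]
grip_width: 0.0601
```

```bash
python3 snap.py 18;  python3 - <<'E'
from h import *
s=cv2.imread('pics/scene18.png')
cv2.imwrite('pics/c18.png',cv2.resize(s[120:270,60:260],None,fx=4,fy=4,interpolation=cv2.INTER_CUBIC))
E
```

```text
19.95 [ 0.4871 -0.3294  0.0478] [-1.5702  0.0005  0.0098] [-0.6569  0.5538  1.5526  0.0002  1.0359 -0.6668] [-0.0163  0.5159 -3.1896] 0.060066330616323466
```

View pics/c18.png

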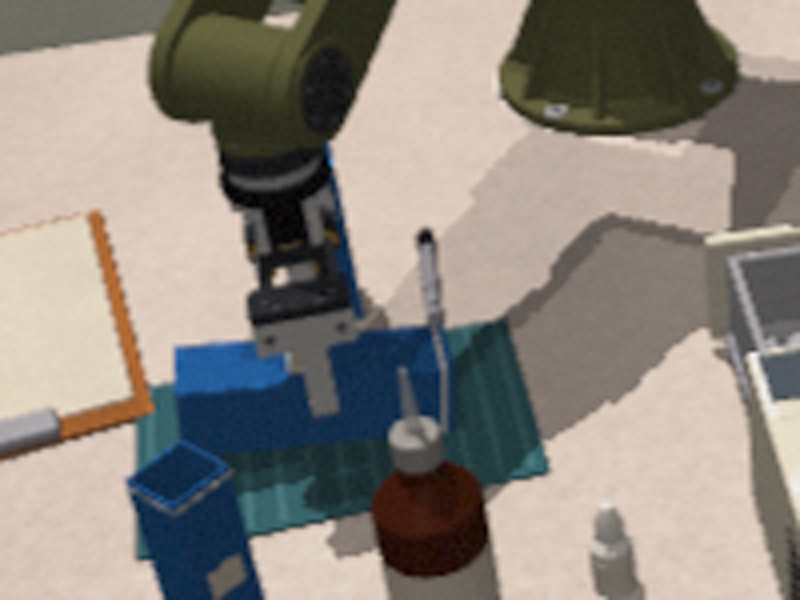

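View pics/wrist18.png

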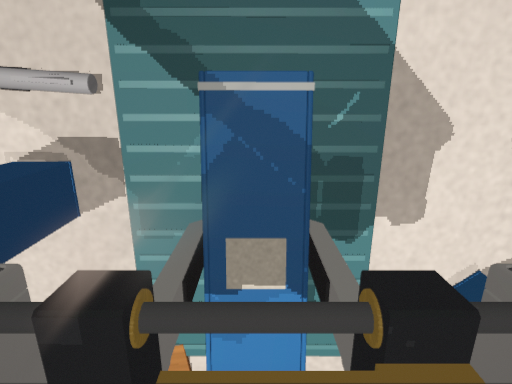

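The caddy is nearly level and well inside the mat. I lower the last few millimetres and release.

Emit:
{"api": "step_arm", "payload": {"plan": [{"grip":1,"slide":[0,0.003,0],"spin":0},{"grip":1,"slide":[0,0.003,0],"spin":0},{"grip":1,"slide":[0,0.002,0],"spin":0},{"grip":1,"slide":[0,0,0],"spin":0},{"grip":1,"slide":[0,0,0],"spin":0}]}}

```text
time_s: 20.47
ee_pos: [0.4871, -0.3293, 0.0398]
eef_rot: [-1.57, 0.001, 0.01]
force: [0.2, -0.1, -2.5]
grip_width: 0.0599
```

Emit:
{"api": "step_arm", "payload": {"plan": [{"grip":0,"slide":[0,0,0],"spin":0},{"grip":-0.4,"slide":[0,0,0],"spin":0},{"grip":-1,"slide":[0,0,0],"spin":0},{"grip":-1,"slide":[0,0,0],"spin":0},{"grip":-1,"slide":[0,0,0],"spin":0},{"grip":-1,"slide":[0,0,0],"spin":0},{"grip":-1,"slide":[0,-0.02,0],"spin":0},{"grip":-1,"slide":[0,-0.03,0],"spin":0},{"grip":-1,"slide":[0,-0.04,0],"spin":0},{"grip":-1,"slide":[0,-0.04,0],"spin":0},{"grip":-1,"slide":[0,-0.04,0],"spin":0},{"grip":-1,"slide":[0,0,0],"spin":0}]}}

```text
time_s: 21.47
ee_pos: [0.4892, -0.3308, 0.2186]
eef_rot: [-1.578, -0.009, 0.01]
force: [0.1, -0.3, 0.9]
grip_width: 0.0942
```

```bash
python3 snap.py 19;  python3 - <<'E'
from h import *
s=cv2.imread('pics/scene19.png')
cv2.imwrite('pics/c19.png',cv2.resize(s[120:270,60:260],None,fx=4,fy=4,interpolation=cv2.INTER_CUBIC))
E
```

```text
21.4667 [ 0.4892 -0.3308  0.2186] [-1.5781 -0.0094  0.0103] [-0.6567  0.3743  1.3915  0.      1.3639 -0.667 ] [ 0.1166 -0.2525  0.917 ] 0.09417736201880605
```

View pics/c19.png

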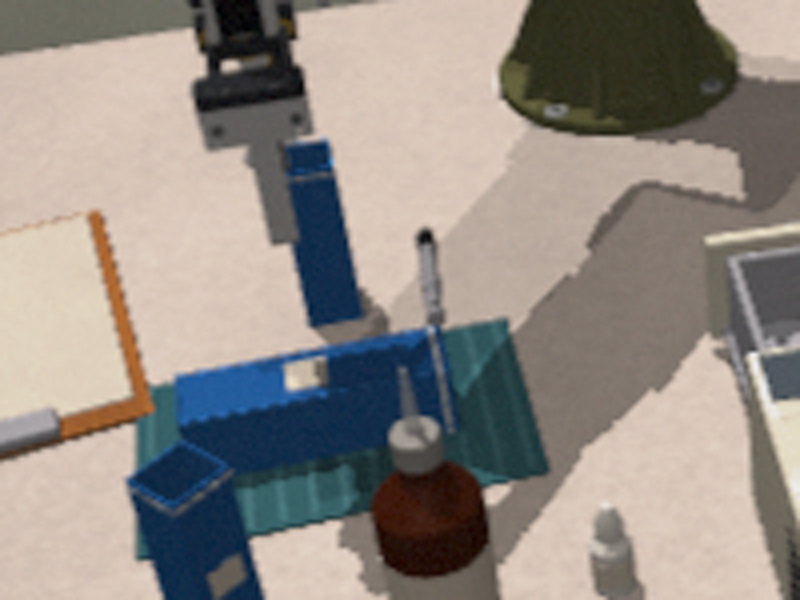

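View pics/wrist19.png

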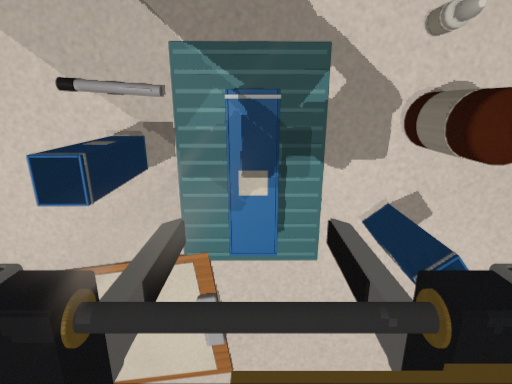

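```bash
python3 - <<'E'
from h import *
print(plane('wrist',254,255,.064),plane('wrist',253,90,.064),plane('wrist',252,259,.004),plane('wrist',252,42,.004))
E
```

```text
[ 0.48840706 -0.42862647  0.064     ] [ 0.48583556 -0.23561424  0.064     ] [ 0.48562    -0.46796594  0.004     ] [ 0.48388569 -0.17853386  0.004     ]
```

The caddy lies flat: foot at y = -0.43, mouth at y = -0.235, with the mat from -0.47 to -0.18. Next I move to the front of the drawer, closing the fingers on the way.

Emit:
{"api": "step_arm", "payload": {"plan": [{"grip":1,"slide":[-0.003,0,0.018],"spin":0},{"grip":1,"slide":[-0.0053,0,0.033],"spin":0},{"grip":1,"slide":[-0.0053,0,0.033],"spin":0},{"grip":1,"slide":[-0.0053,0,0.033],"spin":0},{"grip":1,"slide":[-0.0053,0,0.033],"spin":0},{"grip":1,"slide":[-0.0053,0,0.033],"spin":0},{"grip":1,"slide":[-0.0053,0,0.033],"spin":0},{"grip":1,"slide":[-0.0053,0,0.033],"spin":0},{"grip":1,"slide":[-0.0053,0,0.033],"spin":0},{"grip":1,"slide":[-0.0053,0,0.033],"spin":0},{"grip":1,"slide":[-0.0053,0,0.033],"spin":0},{"grip":1,"slide":[-0.0053,0,0.033],"spin":0},{"grip":1,"slide":[-0.0053,0,0.033],"spin":0},{"grip":1,"slide":[-0.0053,0,0.033],"spin":0},{"grip":1,"slide":[-0.003,0,0.015],"spin":0}]}}

```text
time_s: 22.82
ee_pos: [0.4063, 0.1344, 0.2087]
eef_rot: [-1.571, 0.002, 0.012]
force: [0.8, -1.6, 0.8]
grip_width: 0.0007
```

Emit:
{"api": "step_arm", "payload": {"plan": [{"grip":1,"slide":[0,0,0],"spin":-7},{"grip":1,"slide":[0,0,0],"spin":-7},{"grip":1,"slide":[0,0,0],"spin":-7},{"grip":1,"slide":[0,0,0],"spin":-7},{"grip":1,"slide":[0,0,0],"spin":-7},{"grip":1,"slide":[0,0,0],"spin":-7},{"grip":1,"slide":[0,0,0],"spin":-7},{"grip":1,"slide":[0,0,0],"spin":-7},{"grip":1,"slide":[0,0,0],"spin":-7},{"grip":1,"slide":[0,0,0],"spin":-7},{"grip":1,"slide":[0,0,0],"spin":-7},{"grip":1,"slide":[0,0,0],"spin":-7},{"grip":1,"slide":[0,0,0],"spin":-1},{"grip":1,"slide":[0,0,0],"spin":0}]}}

```text
time_s: 23.98
ee_pos: [0.4072, 0.1317, 0.209]
eef_rot: [-1.569, 0.001, 1.491]
force: [0.6, 0.1, -0.0]
grip_width: 0.0007
```

```bash
python3 snap.py 20;  python3 - <<'E'
from h import *
b=cams.camera('top'); cv2.imwrite('pics/top20.png',b)
cv2.imwrite('pics/c20.png',cv2.resize(b[120:320,160:420],None,fx=3,fy=3,interpolation=cv2.INTER_CUBIC))
print('dropper1',plane('top',217,130,.19))
E
```

```text
23.9833 [0.4072 0.1317 0.209 ] [-1.569   0.0005  1.4915] [ 0.2271  0.0217  1.8354  0.      1.2863 -1.2644] [ 0.6229  0.0748 -0.0064] 0.0006812716482184095
dropper1 [0.75084676 0.13229391 0.19      ]
```

View pics/c20.png

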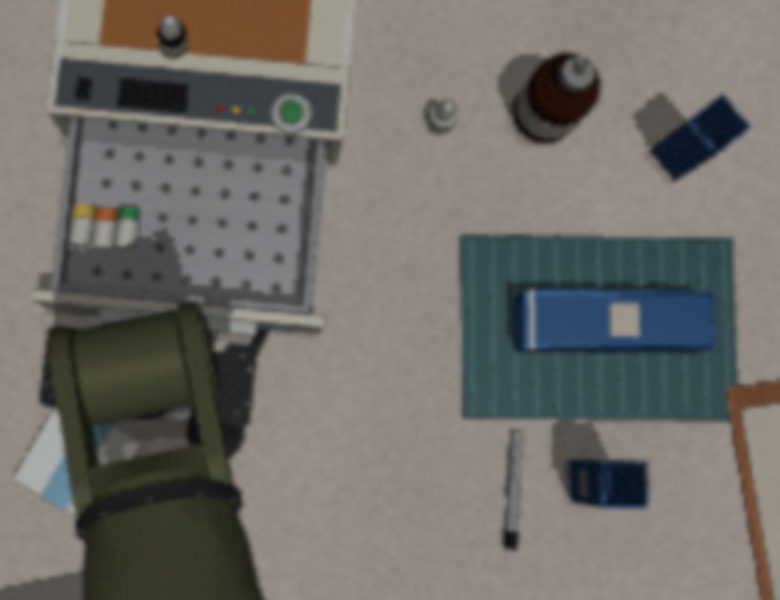

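View pics/m20.png

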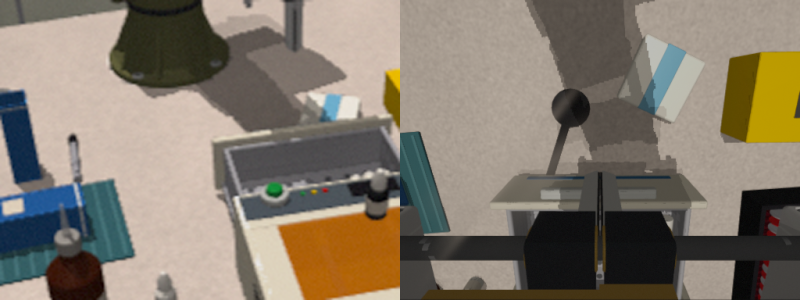

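All three cases are in the tray at crop pixels (82,225), (105,225) and (128,225). The caddy is flat on the mat and nothing else has moved. I lower the closed fingers to lip height in front of the drawer.

Emit:
{"api": "step_arm", "payload": {"plan": [{"grip":1,"slide":[0,0.03,0],"spin":0},{"grip":1,"slide":[0,0.035,0],"spin":0},{"grip":1,"slide":[0,0.035,0],"spin":0},{"grip":1,"slide":[0,0.024,0],"spin":0},{"grip":1,"slide":[0,0,-0.012],"spin":0},{"grip":1,"slide":[0,0,-0.012],"spin":0},{"grip":1,"slide":[0,0,-0.01],"spin":0},{"grip":1,"slide":[0,0,-0.01],"spin":0},{"grip":1,"slide":[0,0,-0.01],"spin":0},{"grip":1,"slide":[0,0,-0.012],"spin":0},{"grip":1,"slide":[0,0,-0.012],"spin":0},{"grip":1,"slide":[0,0,-0.012],"spin":0}]}}

```text
time_s: 25.13
ee_pos: [0.4977, 0.1249, 0.086]
eef_rot: [-1.57, -0.0, 1.493]
force: [-4.4, 2.6, 1.4]
grip_width: 0.0004
```

Emit:
{"api": "step_arm", "payload": {"plan": [{"grip":1,"slide":[0,0,-0.012],"spin":0},{"grip":1,"slide":[0,0,-0.012],"spin":0},{"grip":1,"slide":[0,0,-0.012],"spin":0},{"grip":1,"slide":[0,0,-0.012],"spin":0},{"grip":1,"slide":[0,0,-0.012],"spin":0},{"grip":1,"slide":[0,0,-0.012],"spin":0},{"grip":1,"slide":[0,0,-0.012],"spin":0},{"grip":1,"slide":[0,0,-0.012],"spin":0},{"grip":1,"slide":[0,0,-0.012],"spin":0},{"grip":1,"slide":[0,0,-0.01],"spin":0},{"grip":1,"slide":[0,0,0],"spin":0}]}}

```text
time_s: 26.05
ee_pos: [0.6162, 0.1156, 0.0859]
eef_rot: [-1.571, -0.0, 1.492]
force: [0.2, -0.7, -0.2]
grip_width: 0.0004
```

```bash
python3 snap.py 21;  python3 - <<'E'
from h import *
s=cv2.imread('pics/scene21.png')
b=cams.camera('top')
cv2.imwrite('pics/c21.png',np.hstack([cv2.resize(s[150:300,200:400],(400,300)),cv2.resize(b[70:250,150:320],(300,300))]))
E
```

```text
26.05 [0.6162 0.1156 0.0859] [-1.5712 -0.0001  1.4925] [ 0.127   0.5825  1.406   0.      1.1527 -1.3655] [ 0.1739 -0.676  -0.189 ] 0.0003746431840919927
```

View pics/c21.png

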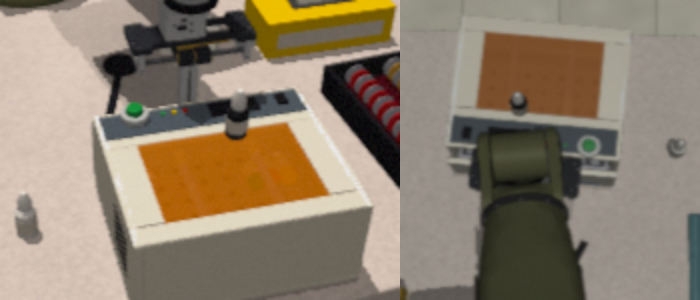

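Nearly shut. I push the last stretch slowly and watch the force.

Emit:
{"api": "step_arm", "payload": {"plan": [{"grip":1,"slide":[0,0,-0.006],"spin":0},{"grip":1,"slide":[0,0,-0.006],"spin":0},{"grip":1,"slide":[0,0,-0.003],"spin":0},{"grip":1,"slide":[0,0,-0.003],"spin":0},{"grip":1,"slide":[0,0,0],"spin":0}]}}

```text
time_s: 26.62
ee_pos: [0.6322, 0.1145, 0.0861]
eef_rot: [-1.568, 0.0, 1.494]
force: [-12.6, 0.5, 7.0]
grip_width: 0.0004
```

Emit:
{"api": "step_arm", "payload": {"plan": [{"grip":1,"slide":[0,0,-0.002],"spin":0},{"grip":1,"slide":[0,0,0],"spin":0},{"grip":1,"slide":[0,0,0],"spin":0}]}}

```text
time_s: 26.87
ee_pos: [0.6323, 0.1144, 0.0861]
eef_rot: [-1.563, 0.001, 1.494]
force: [-27.9, 0.3, 14.0]
grip_width: 0.0004
```

That is a hard stop, so the drawer is shut. I back off, rise, and go above the button.

Emit:
{"api": "step_arm", "payload": {"plan": [{"grip":1,"slide":[0,0,0.01],"spin":0},{"grip":1,"slide":[0,0,0.03],"spin":0},{"grip":1,"slide":[0,-0.02,0],"spin":0},{"grip":1,"slide":[0,-0.04,0],"spin":0},{"grip":1,"slide":[0,-0.04,0],"spin":0},{"grip":1,"slide":[0,-0.04,0],"spin":0},{"grip":1,"slide":[-0.02,0,0],"spin":0},{"grip":1,"slide":[-0.025,0,-0.02],"spin":0},{"grip":1,"slide":[-0.025,0,-0.025],"spin":0},{"grip":1,"slide":[-0.025,0,-0.025],"spin":0},{"grip":1,"slide":[0,0,-0.025],"spin":0},{"grip":1,"slide":[0,0,0],"spin":0},{"grip":1,"slide":[0,0,0],"spin":0}]}}

```text
time_s: 27.95
ee_pos: [0.6831, 0.0147, 0.225]
eef_rot: [-1.57, 0.0, 1.493]
force: [-0.9, 0.9, -0.7]
grip_width: 0.0007
```

```bash
python3 snap.py 22;  python3 - <<'E'
from h import *
s=cv2.imread('pics/scene22.png')
b=cams.camera('top')
cv2.imwrite('pics/c22.png',np.hstack([cv2.resize(s[100:300,200:400],(400,400)),cv2.resize(b[70:250,150:320],(380,400))]))
o=get_obs()['ee_pos']
print(proj('scene',o),proj('scene',[.681,.015,.161]),proj('wrist',[.681,.015,.161]))
hs=cv2.cvtColor(s,cv2.COLOR_BGR2HSV);g=cv2.inRange(hs,(50,100,60),(80,255,255));g[:,:255]=0;g[:,280:]=0;g[:190]=0;g[220:]=0
m=cv2.moments(g); 
if m['m00']: print('scene btn',m['m10']/m['m00'],m['m01']/m['m00'])
w=cv2.imread('pics/wrist22.png');hs=cv2.cvtColor(w,cv2.COLOR_BGR2HSV);g=cv2.inRange(hs,(50,100,60),(80,255,255))
m=cv2.moments(g); 
if m['m00']: print('wrist btn',m['m10']/m['m00'],m['m01']/m['m00'],m['m00']/255)
E
```

```text
27.95 [0.6831 0.0147 0.225 ] [-1.5701  0.0001  1.4928] [-0.0321  0.5999  1.049  -0.      1.4934 -1.5249] [-0.9056  0.9099 -0.6838] 0.0007365783883445389
(np.float64(268.16378089648754), np.float64(183.97873146970522)) (np.float64(267.8830921921446), np.float64(203.40076693048914)) (np.float64(255.90049194685162), np.float64(197.58174238513854))
scene btn 266.75555555555553 204.8
wrist btn 257.3351158645276 196.32263814616755 561.0
```

View pics/c22.png

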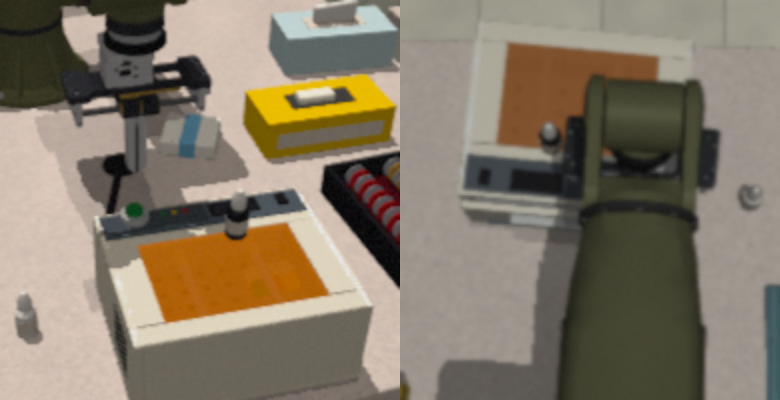

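View pics/wrist22.png

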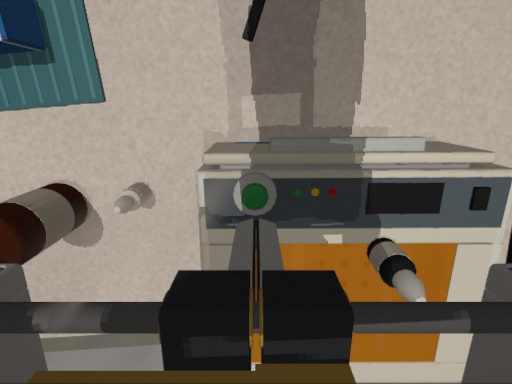

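The wrist view shows the button at (257,196), within 2 px of the prediction. The drawer front sits parallel and close to the cabinet. I descend and press.

Emit:
{"api": "step_arm", "payload": {"plan": [{"grip":1,"slide":[0,0.03,0.002],"spin":0},{"grip":1,"slide":[0,0.02,0],"spin":0},{"grip":1,"slide":[0,0.01,0],"spin":0},{"grip":1,"slide":[0,0.003,0],"spin":0},{"grip":1,"slide":[0,0.002,0],"spin":0},{"grip":1,"slide":[0,0.002,0],"spin":0},{"grip":1,"slide":[0,0.001,0],"spin":0},{"grip":1,"slide":[0,0,0],"spin":0}]}}

```text
time_s: 28.77
ee_pos: [0.6809, 0.0156, 0.1591]
eef_rot: [-1.573, -0.0, 1.494]
force: [-0.2, 1.5, 1.9]
grip_width: 0.0002
```

Emit:
{"api": "step_arm", "payload": {"plan": [{"grip":1,"slide":[0,0.002,0],"spin":0},{"grip":1,"slide":[0,0.002,0],"spin":0},{"grip":1,"slide":[0,0,0],"spin":0},{"grip":1,"slide":[0,0,0],"spin":0}]}}

```text
time_s: 29.1
ee_pos: [0.681, 0.0155, 0.1561]
eef_rot: [-1.573, -0.0, 1.494]
force: [-3.8, 1.9, 13.3]
grip_width: 0.0005
```

The force is 13 N against the 4.5 N needed, so the button is fully in. I hold it for about 2.7 s.

Emit:
{"api": "step_arm", "payload": {"plan": [{"grip":1,"slide":[0,0,0],"spin":0},{"grip":1,"slide":[0,0,0],"spin":0},{"grip":1,"slide":[0,0,0],"spin":0},{"grip":1,"slide":[0,0,0],"spin":0},{"grip":1,"slide":[0,0,0],"spin":0},{"grip":1,"slide":[0,0,0],"spin":0},{"grip":1,"slide":[0,0,0],"spin":0},{"grip":1,"slide":[0,0,0],"spin":0},{"grip":1,"slide":[0,0,0],"spin":0},{"grip":1,"slide":[0,0,0],"spin":0},{"grip":1,"slide":[0,0,0],"spin":0},{"grip":1,"slide":[0,0,0],"spin":0},{"grip":1,"slide":[0,0,0],"spin":0},{"grip":1,"slide":[0,0,0],"spin":0},{"grip":1,"slide":[0,0,0],"spin":0},{"grip":1,"slide":[0,0,0],"spin":0},{"grip":1,"slide":[0,0,0],"spin":0},{"grip":1,"slide":[0,0,0],"spin":0},{"grip":1,"slide":[0,0,0],"spin":0},{"grip":1,"slide":[0,0,0],"spin":0}]}}

```text
time_s: 30.77
ee_pos: [0.681, 0.0155, 0.1561]
eef_rot: [-1.573, -0.0, 1.494]
force: [-3.5, 2.0, 14.0]
grip_width: 0.0004
```

Emit:
{"api": "step_arm", "payload": {"plan": [{"grip":1,"slide":[0,0,0],"spin":0},{"grip":1,"slide":[0,0,0],"spin":0},{"grip":1,"slide":[0,0,0],"spin":0},{"grip":1,"slide":[0,0,0],"spin":0},{"grip":1,"slide":[0,0,0],"spin":0},{"grip":1,"slide":[0,0,0],"spin":0},{"grip":1,"slide":[0,0,0],"spin":0},{"grip":1,"slide":[0,0,0],"spin":0},{"grip":1,"slide":[0,0,0],"spin":0},{"grip":1,"slide":[0,0,0],"spin":0},{"grip":1,"slide":[0,0,0],"spin":0},{"grip":1,"slide":[0,0,0],"spin":0}]}}

```text
time_s: 31.77
ee_pos: [0.681, 0.0155, 0.1561]
eef_rot: [-1.573, -0.0, 1.494]
force: [-3.5, 1.7, 13.4]
grip_width: 0.0008
```

Emit:
{"api": "step_arm", "payload": {"plan": [{"grip":1,"slide":[0,-0.01,0],"spin":0},{"grip":1,"slide":[0,-0.03,0],"spin":0},{"grip":1,"slide":[0,-0.04,0],"spin":0},{"grip":1,"slide":[0,-0.02,0.02],"spin":0},{"grip":1,"slide":[0,0,0.04],"spin":0},{"grip":1,"slide":[0,0,0.04],"spin":0},{"grip":1,"slide":[0,0,0.04],"spin":0},{"grip":1,"slide":[0,0,0.04],"spin":0},{"grip":1,"slide":[0,0,0.04],"spin":0},{"grip":1,"slide":[0,0,0],"spin":0},{"grip":1,"slide":[0,0,0],"spin":0}]}}

```text
time_s: 32.68
ee_pos: [0.4603, 0.0324, 0.2551]
eef_rot: [-1.573, 0.0, 1.494]
force: [1.0, 0.5, 0.6]
grip_width: 0.0006
```

```bash
python3 snap.py 23;  python3 - <<'E'
from h import *
b=cams.camera('top');cv2.imwrite('pics/c23.png',cv2.resize(b[70:320,150:420],None,fx=2.2,fy=2.2,interpolation=cv2.INTER_CUBIC))
E
```

```text
32.6833 [0.4603 0.0324 0.2551] [-1.5728  0.      1.4939] [-0.0091  0.0615  1.6859 -0.0002  1.3922 -1.5029] [1.0371 0.4621 0.6325] 0.0005812408697556886
```

View pics/c23.png

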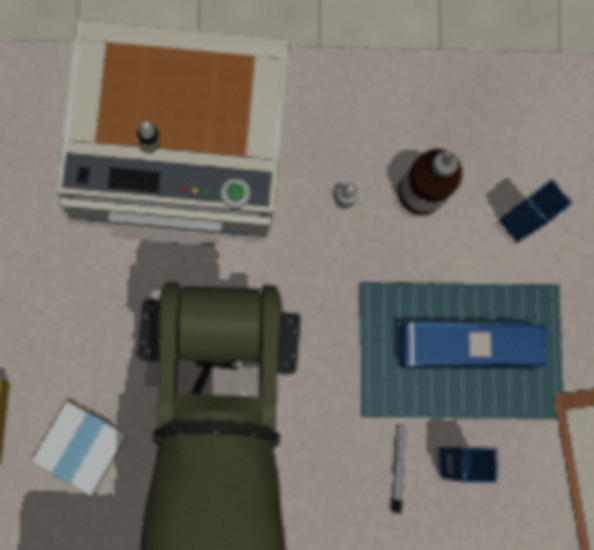

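View pics/scene23.png

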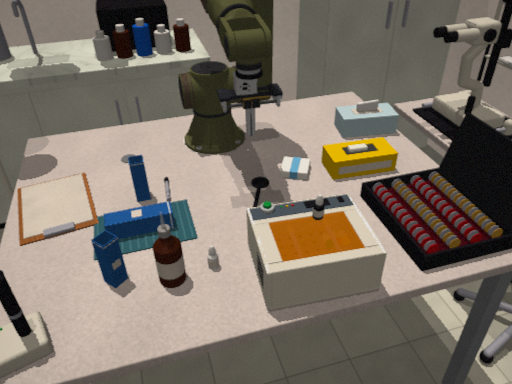

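The drawer is shut, the button is out, the caddy lies on the mat, and the bystanders are where they were. I hand in.

```bash
python3 -c "
from station import hand_in
print(hand_in())"
```

```text
the job is handed in; nothing more can be done
None
```

I finished the job and handed it in at about 33 s of the 72 s allowed; the station gives no verdict.

- **Lean:** I set the blue caddy leaning at about 30° on the tray rim on the mat's side and let go. I then gripped it again about 95 mm above its foot. The limit there is 105 mm.
- **Tip:** I levered it over the rim to about 110–115°. All three lens cases rolled into the tray, and I saw them there in the top view before shutting the drawer.
- **Caddy on the mat:** It lies flat, foot at y ≈ -0.43 and mouth at y ≈ -0.235, on a mat that runs from about -0.47 to -0.18. The last pictures show it there with the robot clear of it.
- **Drawer and button:** I pushed the drawer against its hard stop (28 N). I then held the button in at about 13 N for 2.7 s and released it.

**Problems on the way:** The first attempt to tilt the caddy against the bench failed because its foot slid. The second let it slip in the grip, so I used the rim as a lever instead. During the last part of the tip the mouth touched the tray floor with a few newtons.

**Not checked directly:** The drawer and button joint values cannot be read, so "shut" and "pressed" rest on force, position and pictures. I saw no bystander move. I did not look at the cases again after the drawer was shut.

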